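Fish the cooler's thumb nuts from under the test bench and pack the kit

ROBOT

A 6-joint arm with a two-finger parallel gripper is mounted at the origin on the work surface. World frame = base frame: x ahead of the robot, y to its left, z up, the work surface at z = 0. Lengths are in m, angles in degrees, forces in N, time in s.
With the tool pointing down it reaches from about 0.4 to 0.825 m from the base axis. Payload 7 kg.
Tool frame: the origin (TCP) lies at the very end of the fingers, on their centre line; the grasp point (between the pads) lies 19 mm behind it; z points along the fingers, y is the line along which they close (so a half turn about z gives the same grasp; the last joint's range is limited). The gripper opens to 88 mm and grips with 3 to 60 N. Pads are 19 mm wide; open, the fingers measure 130 mm over their backs; the gripper's body (78 mm by 193 mm) begins 47 mm behind the grasp point.
Start: joints at [86.866, 20.546, 0.682, 0, -70.136, -16.507], TCP at [0.227, 0.636, 0.192] pointing down, gripper open.
Joint ranges: [-176.03, 176.03], [-82.01, 121.73], [-58.28, 71.71], [-173.87, 95.51], [-174.79, -0.11], [-173.66, 173.66]. Speed limits (degrees/s): [136.94, 136.94, 172.46, 180, 180, 180].

INTERFACE

Orientations are given as [roll, pitch, yaw] about the fixed x, y, z axes, in that order (R = Rz(yaw) Ry(pitch) Rx(roll)).
In Python, from plant import r gives the robot as it stands. The module is installed in compiled form; this text tells all that it offers.
- The arm moves only by the tool jog_arm, never from a script. Its arguments are lists of equal length, an entry for each row: "travel": the shift along the tool's x, y, z each as a share of 50 cm, from -1 to 1, a list of three; "dr": the turn, a rotation vector about the tool's x, y, z each as a share of 360 degrees, from -1 to 1, a list of three; "claw": the opening, from 0 (shut) to 1 (fully open). A call has exactly 10 rows; each row is the pose to reach, as a shift and turn from the pose commanded when the call began, along the tool's axes at that moment, turning the shorter way round; what a row does not reach only later rows make up. A row lasts 1/8 s, in which the tool goes at most 62.5 mm and 10.7 degrees, less where a joint would pass 70% of its speed; a pose out of reach is approached as far as the arm can. A call with a number of a shift or a turn outside -1 to 1 is refused whole. A call with a gripper value outside its range is refused whole. The fingers move at their own pace and stop on an object; "newtons" is the grip in N (left out, the last holds). Time passes only in rows, so rows that repeat a pose let the fingers close, or fill a call up. It gives the time, the measured TCP pose, the force, the opening and the grip force at its end, in the units of the state.
- r.get_state(): the state, without advancing time (a new reading comes with each control period).
- r.capture(name): name is "scene" or "top"; returns a dict with "pixels" (420x560x3 uint8, red, green, blue), "range_z" (420x560 float32, m along the optical axis (not along the pixel's ray), 0 where there is no reading), "fx", "fy", "cx", "cy" (pixels), "dist_coeffs" ([k1, k2, p1, p2, k3] as OpenCV has them; the pictures are not rectified), "position" and "attitude" of the camera in the world. Camera axes: x right, y up, looking along -z (the intrinsics and any distortion apply to the point x, -y, -z); pixel columns grow to the right and rows downward; lengths in m; the calibration is good to about 2 mm. A picture is of the moment at which its call begins.
- r.close_job(): hands the job in; it is judged then, once.
Trained networks look in the newest picture that a camera, given by its name, has taken for a name from the list of things; names that differ only in an ending like _2 or _b are one class to them, and where a whole thing is asked for, a point or a joint stands for the part that bears it (a point fixed in the world has none). Each returns a list of dicts, best first, with "conf" (0 to 1); they miss things now and then, are a little off and sometimes report something else, mostly with a low value. They report only what shows in the picture. A call takes as long as a camera call. They do not tell look-alikes from the thing itself.
- r.boxes_of(name, camera): "extent" ([left, top, right, bottom] in pixels, round what is visible of it).
- r.regions_of(name, camera): "pixels" (420x560 bool, what is visible of it) and "extent" ([left, top, right, bottom] in pixels, round what is visible of it).
- r.tip_of(name, camera): "at" ([column, row] in pixels: a listed point, or the origin of a listed thing).
The state is a dict: "time_s": time; "joints": joint angles; "qd": joint speeds; "joint_torque": joint torques, N m; "tcp_pos": TCP position; "eef_rot": TCP orientation; "contact_force": force on the tool from outside, world axes, zero at the start; "moment": the same for the moment, N m; "gripper_width": finger opening in m; "gripper_force": force on a finger pad.
Only numpy, scipy, OpenCV 4.12 (cv2) and the standard library are available. Lean on these libraries where they do the work, as an engineer would, in place of code of your own. Each camera call takes 0.05 s, during which the arm holds its last target. There are 200 camera calls.

TASK

The thumb nuts of this water cooler have been dropped under the clear low deck of the test bench: use the flat probe to drag every one of them out through the open edge (never reach in with the fingers), then pack the kit by putting the nuts in the tray's well and seating the two water blocks flat and square, fully down in the tray's pockets of their sizes. Finish with the probe lying flat, lengthwise on its mat, and do not disturb the other things on the bench.

Things in the scene. Friction and masses are not known exactly. Their poses are not given: they have to be found in the camera images.
- deck: clear acrylic test-bench deck, fixed, 270 mm wide (x), 320 deep; underside 28, top 33 mm above the table. Below, open only along its +y edge: inner side faces at x = -127 and +127, end at y = -202 mm. Mainboard and 170 mm high cooler on it from y = -140 backward. Origin: on the table under the middle of the open edge; +y points out of the opening, things underneath have negative y
- nut0: plain round dark steel thumb nut, a disc 20 mm in diameter and 12 mm high, 20 g, lying flat on the table under the deck. Origin: centre of its underside. Three to five of the five nuts are present
- nut1: plain round dark steel thumb nut, a disc 20 mm in diameter and 12 mm high, 20 g, lying flat on the table under the deck. Origin: centre of its underside. Three to five of the five nuts are present
- nut2: plain round dark steel thumb nut, a disc 20 mm in diameter and 12 mm high, 20 g, lying flat on the table under the deck. Origin: centre of its underside. Three to five of the five nuts are present
- nut3: plain round dark steel thumb nut, a disc 20 mm in diameter and 12 mm high, 20 g, lying flat on the table under the deck. Origin: centre of its underside. Three to five of the five nuts are present
- nut4: plain round dark steel thumb nut, a disc 20 mm in diameter and 12 mm high, 20 g, lying flat on the table under the deck. Origin: centre of its underside. Three to five of the five nuts are present
- probe: flat T-ended probe, 120 g: black handle 24 (x) by 80 (y) by 34 mm high, centred on the origin; a blade 14 mm wide, 4 mm thick runs along -y to a crossbar 48 (x) by 8 (y) by 6 mm high, centred at y = -220 mm. Undersides all at z = 0. Origin: underside of the handle's centre. Grip the handle across x from above. It starts on the mat
- probe_mid (a point): middle of the probe's length, on its underside (y = -92 mm in the probe's frame)
- mat: blue mat on the table, fixed, 70 mm (x) by 320 mm (y), 2 mm thick. Origin: centre of its underside
- tray: grey kit tray, fixed, 150 mm (x) by 150 mm (y), rim 12 mm above the table, floor 3 mm thick: two rectangular pockets side by side towards its -y end and a bigger well towards its +y end. Origin: centre of its underside
- pocket (a point): centre of the larger pocket's floor (3 mm above the table, in the -x half of the tray); the pocket is 54 mm (x) by 44 mm (y) and 9 mm deep; axes as the tray
- small_pocket (a point): centre of the smaller pocket's floor (3 mm above the table, in the +x half of the tray); it is 50 mm (x) by 34 mm (y) and 9 mm deep; axes as the tray
- well (a point): centre of the well's floor (3 mm above the table); the well is 140 mm (x) by 83 mm (y) and 9 mm deep; axes as the tray
- small_block: smaller water block, about 140 g: copper base 46 mm (x) by 30 mm (y) by 10 mm high, with a black housing 32 mm (x) by 20 mm (y) centred on it up to 32 mm. Origin: centre of its underside; either way round fits the small pocket
- block: larger water block, about 220 g: copper base 50 mm (x) by 40 mm (y) by 10 mm high, with a black housing 36 mm (x) by 28 mm (y) centred on it up to 34 mm. Origin: centre of its underside; either way round fits the large pocket
- screwdriver: bystander, to be left alone: screwdriver 170 mm long
- tape: bystander, to be left alone: roll of tape, 64 mm across, 19 mm high
- memory: bystander, to be left alone: memory module lying flat, 133 by 31 by 7 mm
- flask: bystander, to be left alone: steel flask, 70 mm across, 200 mm high
- heatsink: bystander, to be left alone: small heat sink, 40 by 40 by 20 mm
- card_box: bystander, to be left alone: cardboard box, 90 by 70 by 45 mm
Not all that is in view belongs to the job. What is shaped like the small_block but red is not meant. Leave any blue look-alike of the block alone.

How it is judged:
By the outcome, as a careful person would: the job done as asked, in the order asked, and still so for the second after the job is handed in, with the robot touching nothing.
Of nut0, nut1, nut2, nut3, nut4 only 3 to 5 are there at a start; the rules pass over those that are not, and their reading is None.
At some moment in a run one of nut0, nut1, nut2, nut3, nut4, block, small_block may be knocked a few centimetres aside while the robot is not near it.
Once in a run the grip may slacken for a moment while it holds something.
It also fails if it takes over 210 s, if anything falls off the work surface, if the arm or the gripper's body presses on something with over 40 N, if the wrist force passes 120 N, or if a joint passes its speed limit or range.

## Working session

There is one attempt and no reset: what is moved stays moved. The work goes in short steps, Python scripts to look and compute and a tool call to move; the robot and the scene stay as the last step left them, time stands still between calls to the robot, and variables do not carry over. Pictures are saved under pics/ and viewed, at most 14 in all, crops included, and the job is handed in when it is done.

Besides the shell and the picture viewer there is one more tool, called after "Call:" by a JSON object that holds its "name" and its "arguments". jog_arm: Moves the arm, as the interface text tells. Its arguments: {"type":"object","properties":{"travel":{"type":"array"},"dr":{"type":"array"},"claw":{"type":"array"},"newtons":{"type":"number"}},"required":["travel","dr","claw"]}

```bash
mkdir -p pics; ls
cat > h.py <<'E'
import numpy as np, cv2
from scipy.spatial.transform import Rotation as R
from plant import r
def cap(n):
    c=r.capture(n); return c
def save(c,f): cv2.imwrite('pics/'+f,cv2.cvtColor(c['pixels'],cv2.COLOR_RGB2BGR))
def camR(c):
    a=np.array(c['attitude'],float)
    if a.shape==(3,3): return a
    if a.size==4: return R.from_quat(a).as_matrix()
    return R.from_euler('xyz',a,degrees=True).as_matrix()
def rays(c,uv):
    K=np.array([[c['fx'],0,c['cx']],[0,c['fy'],c['cy']],[0,0,1]],float)
    p=cv2.undistortPoints(np.array(uv,float).reshape(-1,1,2),K,np.array(c['dist_coeffs'],float)).reshape(-1,2)
    return np.c_[p[:,0],-p[:,1],-np.ones(len(p))]
def onz(c,uv,z):
    d=rays(c,uv)@camR(c).T; o=np.array(c['position']); return o+d*((z-o[2])/d[:,2])[:,None]
def pts(c,uv):
    uv=np.array(uv).reshape(-1,2); z=c['range_z'][uv[:,1].astype(int),uv[:,0].astype(int)]
    return np.array(c['position'])+(rays(c,uv)*z[:,None])@camR(c).T
def topix(c,P):
    K=np.array([[c['fx'],0,c['cx']],[0,c['fy'],c['cy']],[0,0,1]],float)
    q=(np.array(P,float).reshape(-1,3)-c['position'])@camR(c)
    return cv2.projectPoints(q*[1,-1,-1],np.zeros(3),np.zeros(3),K,np.array(c['dist_coeffs'],float))[0].reshape(-1,2)
E
python3 - <<'E'
from h import *
print(r.get_state())
for n in ['scene','top']:
    c=cap(n); save(c,n+'0.png'); print(n,c['position'],c['attitude'],c['fx'],c['cx'],c['dist_coeffs'])
    for t in ['deck','nut0','probe','mat','tray','pocket','small_pocket','well','block','small_block','screwdriver','tape','memory','flask','heatsink','card_box']:
        try:
            print(t,[(np.round(d['at']).tolist(),round(d['conf'],2)) for d in r.tip_of(t,n)],[(np.round(d['extent']).tolist(),round(d['conf'],2)) for d in r.boxes_of(t,n)])
        except Exception as e: print(t,e)
E
```

```text
pics
{'time_s': 0.0, 'joints': array([ 8.68643322e+01,  2.05898583e+01,  6.32866308e-01, -2.04249832e-02,
       -7.01372840e+01, -1.65070466e+01]), 'qd': array([-0.03004367,  0.09128405, -0.06544566, -0.00215818, -0.0950589 ,
       -0.19573935]), 'joint_torque': array([ 2.71109166e-03, -5.82714236e+01,  2.93059194e+01,  6.99727759e+00,
        6.92254049e-03, -1.33643566e-04]), 'tcp_pos': array([0.22674554, 0.63517475, 0.1913327 ]), 'eef_rot': array([ 1.79904154e+02, -8.38008002e-03, -1.96496630e+01]), 'contact_force': array([ 0.45543942, -0.08391922,  0.06103167]), 'moment': array([0.020833  , 0.00566836, 0.05989496]), 'gripper_force': 0.0, 'gripper_width': 0.08754415105882439}
scene [1.10037566 0.46097006 0.99650172] [3.44476868e+01 7.33763574e-02 1.23043433e+02] 532.4518424847223 273.26997470741236 [-0.19827806  0.          0.          0.          0.        ]
deck [([184.0, 162.0], 0.75), ([210.0, 247.0], 0.56)] [([59.0, 63.0, 222.0, 198.0], 0.78)]
nut0 [] []
probe [([242.0, 268.0], 0.61)] [([156.0, 212.0, 261.0, 275.0], 0.63)]
mat [([210.0, 249.0], 0.56), ([362.0, 292.0], 0.52)
[... 2223 characters left out ...]
 0.62), ([213.0, 203.0, 234.0, 226.0], 0.59)]
small_block [([183.0, 223.0], 0.65), ([170.0, 190.0], 0.57), ([227.0, 213.0], 0.42)] [([178.0, 212.0, 196.0, 231.0], 0.74), ([163.0, 182.0, 182.0, 200.0], 0.55)]
screwdriver [([328.0, 155.0], 0.61), ([185.0, 222.0], 0.31)] [([316.0, 149.0, 356.0, 159.0], 0.95), ([216.0, 202.0, 237.0, 225.0], 0.5)]
tape [([230.0, 166.0], 0.73)] [([217.0, 154.0, 238.0, 177.0], 0.71)]
memory [([277.0, 307.0], 0.74)] [([251.0, 296.0, 305.0, 309.0], 0.82)]
flask [([141.0, 243.0], 0.93)] [([108.0, 217.0, 150.0, 252.0], 0.82)]
heatsink [([265.0, 155.0], 0.82)] [([254.0, 143.0, 277.0, 168.0], 0.67)]
card_box [([387.0, 155.0], 0.81)] [([369.0, 130.0, 406.0, 176.0], 0.83)]
```

View pics/scene0.png

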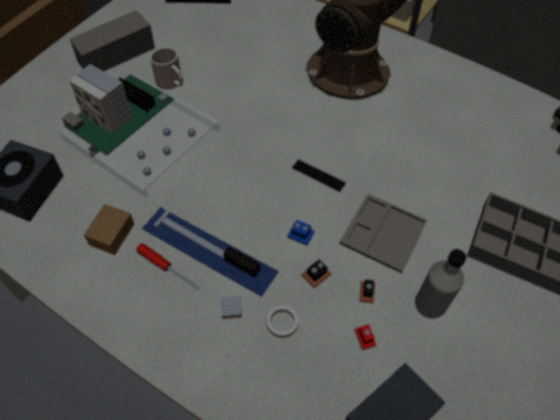

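View pics/top0.png

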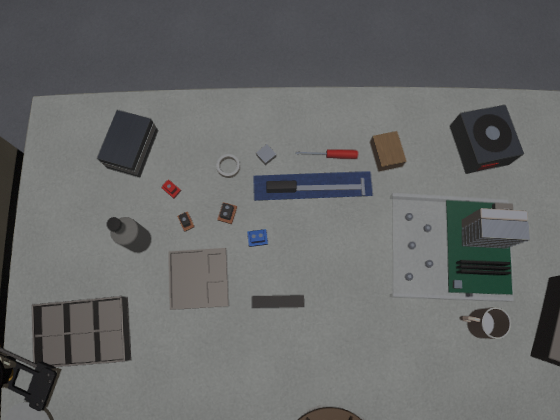

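The scene shows the deck at left with five nuts under it, and the copper blocks at about (317,271) and (368,290) in that view. In the top view the nuts are near (409,217), (428,227), (412,245), (429,264) and (409,276). The blocks are at (227,212) and (186,221), with a blue decoy at (258,237) and a red one at (171,188). The opening faces left, which is +y.

```bash
cat >> h.py <<'E'
from scipy.optimize import minimize
def box(cx,cy,sx,sy,z0,z1): return np.array([[cx+a*sx/2,cy+b*sy/2,z] for a in(-1,1) for b in(-1,1) for z in(z0,z1)])/1000
M={'block':[box(0,0,50,40,0,10),box(0,0,36,28,10,34)],'small_block':[box(0,0,46,30,0,10),box(0,0,32,20,10,32)],
'tray':[box(0,0,150,150,0,12)],'mat':[box(0,0,70,320,0,2)],
'probe':[box(0,0,24,80,0,34),box(0,-128,14,180,0,4),box(0,-220,48,8,0,6)]}
S=4
def render(c,m,p,roi):
    x,y,t=p[:3]; z=p[3] if len(p)>3 else 0
    Rz=R.from_euler('z',t,degrees=True).as_matrix()
    im=np.zeros(((roi[3]-roi[1])*S,(roi[2]-roi[0])*S),np.uint8)
    for b in M[m]:
        q=(topix(c,b@Rz.T+[x,y,z])-roi[:2]+.5)*S-.5
        h=cv2.convexHull(q.astype(np.float32))
        cv2.fillConvexPoly(im,np.round(h*16).astype(np.int32),1,shift=4)
    return im.astype(bool)
def fit(m,obs,p0,z=None):
    """obs: list of (cam,mask)"""
    L=[]
    for c,k in obs:
        ys,xs=np.where(k); roi=[max(xs.min()-12,0),max(ys.min()-12,0),min(xs.max()+13,560),min(ys.max()+13,420)]
        kk=cv2.resize(k[roi[1]:roi[3],roi[0]:roi[2]].astype(np.float32),None,fx=S,fy=S,interpolation=cv2.INTER_LINEAR)>.5
        L.append((c,kk,roi))
    def f(v):
        p=[v[0],v[1],v[2]*1000,z or 0]
        e=0
        for c,kk,roi in L:
            im=render(c,m,p,roi); e+=1-(im&kk).sum()/max((im|kk).sum(),1)
        return e/len(L)
    best=None
    for dt in (0,):
        v0=np.array([p0[0],p0[1],p0[2]/1000])
        for s in (.012,.004):
            o=minimize(f,v0,method='Nelder-Mead',options=dict(initial_simplex=np.array([v0,v0+[s,0,0],v0+[0,s,0],v0+[0,0,s]]),xatol=1e-4,fatol=1e-4)); v0=o.x
        if best is None or o.fun<best.fun: best=o
    return np.r_[best.x[:2],best.x[2]*1000],best.fun
def getmask(n,cam,c,near,rad=25):
    """net region whose extent centre is nearest pixel near"""
    b=None
    for _ in range(2):
        for d in r.regions_of(n,cam):
            ys,xs=np.where(d['pixels'])
            if len(xs)==0: continue
            dd=np.hypot(xs.mean()-near[0],ys.mean()-near[1])
            if dd<rad and (b is None or dd<b[0]): b=(dd,d['pixels'])
        if b: return b[1]
E
python3 - <<'E'
from h import *
cs={n:cap(n) for n in('top','scene')}
import pickle; 
init={'block':[(227,212),(317,271)],'small_block':[(186,221),(368,290)],'tray':[(199,279),(382,234)],'mat':[(312,186),(210,250)],'probe':[(310,187),(208,245)]}
ov={n:cs[n]['pixels'].copy() for n in cs}
for n,(a,b) in init.items():
    p0=onz(cs['top'],[a],0.01)[0]; p1=onz(cs['scene'],[b],0.01)[0]
    print(n,'ground top/scene',p0.round(4),p1.round(4))
    obs=[]
    for cam,px in zip(('top','scene'),(a,b)):
        k=getmask(n,cam,cs[cam],px,40)
        if k is None: print('  nomask',cam); continue
        obs.append((cs[cam],k)); cn,_=cv2.findContours(k.astype(np.uint8),0,1); cv2.drawContours(ov[cam],cn,-1,(255,255,0),1)
    for sub in [obs[:1],obs[1:],obs]:
        if not sub: continue
        rs=[fit(n,sub,[p0[0],p0[1],t]) for t in ([-90,-60,-30,0,30,60] if 'block' in n else ([-5,180,90,-90] if n=='probe' else [0,90,-90,45]))]
        rs.sort(key=lambda q:q[1]); print('  ',rs[0][0].round(4),round(rs[0][1],3),'|',rs[1][0].round(4),round(rs[1][1],3))
t=cv2.resize(ov['top'][140:320,150:430],None,fx=2.8,fy=2.8,interpolation=cv2.INTER_NEAREST)
cv2.imwrite('pics/ov_top.png',t[:,:,::-1])
# nuts: dark blobs
for cam,roi in (('top',(394,198,446,295)),('scene',(120,115,215,185))):
    g=cv2.cvtColor(cs[cam]['pixels'],cv2.COLOR_RGB2GRAY)[roi[1]:roi[3],roi[0]:roi[2]]
    bg=cv2.medianBlur(g,31 if cam=='top' else 31); d=(bg.astype(int)-g)
    k=(d>25).astype(np.uint8); nn,_,st,ce=cv2.connectedComponentsWithStats(k)
    for i in range(1,nn):
        if 10<st[i,4]<200:
            uv=ce[i]+roi[:2]; print(cam,'nut',uv.round(1),st[i,4],onz(cs[cam],[uv],.006)[0].round(4))
c=cs['top']
for nm,uv in (('deck corners',[(392,197),(392,297),(512,299),(513,203)]),): print(nm,onz(c,uv,.033).round(3).tolist())
E
```

```text
block ground top/scene [0.6113 0.2488 0.01  ] [0.6078 0.2484 0.01  ]
   [  0.6104   0.25   -17.6343] 0.053 | [  0.6104   0.25   -17.6538] 0.053
   [  0.6122   0.25   -17.4147] 0.054 | [  0.6118   0.2502 -17.2931] 0.055
   [  0.6111   0.2499 -17.2659] 0.061 | [  0.6109   0.25   -16.991 ] 0.061
small_block ground top/scene [0.5885 0.3572 0.01  ] [0.5891 0.3601 0.01  ]
   [ 0.589   0.3595 25.6729] 0.153 | [ 0.589   0.3594 23.8641] 0.155
   [   0.5903    0.3589 -153.6078] 0.089 | [ 0.59    0.3589 25.291 ] 0.089
   [   0.5897    0.3593 -155.8748] 0.128 | [ 0.5897  0.3593 24.0634] 0.128
tray ground top/scene [0.4355 0.3193 0.01  ] [0.4506 0.3228 0.01  ]
   [0.4376 0.3236 3.0319] 0.031 | [ 0.4376  0.3236 93.0319] 0.031
   [0.4395 0.3226 3.671 ] 0.022 | [ 0.4395  0.3226 93.671 ] 0.022
   [0.4388 0.3232 3.4279] 0.031 | [ 0.4388  0.3232 93.4279] 0.031
mat ground top/scene [0.6796 0.022  0.01  ] [0.6892 0.0295 0.01  ]
   [0.6848 0.0193 1.6414] 0.298 | [0.6848 0.0194 1.7017] 0.298
   [0.6866 0.0188 1.8097] 0.309 | [6.86600e-01 1.88000e-02 1.81784e+02] 0.309
   [0.6856 0.0191 1.6296] 0.309 | [0.6
[... 335 characters left out ...]
6 -0.233   0.006 ]
top nut [426.6 227.9] 41 [ 0.5608 -0.2803  0.006 ]
top nut [411.3 245.1] 41 [ 0.5153 -0.2348  0.006 ]
top nut [428.5 263.4] 47 [ 0.4659 -0.2769  0.006 ]
top nut [408.4 276.6] 44 [ 0.4329 -0.2205  0.006 ]
scene nut [150.3 117.3] 27 [ 0.4524 -0.3475  0.006 ]
scene nut [166.6 132. ] 51 [ 0.4698 -0.2761  0.006 ]
scene nut [191.2 132.5] 52 [ 0.4373 -0.2207  0.006 ]
scene nut [121.7 141.1] 16 [ 0.5559 -0.3548  0.006 ]
scene nut [166.5 150.7] 57 [ 0.5189 -0.235   0.006 ]
scene nut [140.7 155.1] 54 [ 0.5649 -0.2809  0.006 ]
scene nut [146.8 171.3] 56 [ 0.5959 -0.2334  0.006 ]
deck corners [[0.64, -0.186, 0.033], [0.38, -0.167, 0.033], [0.364, -0.484, 0.033], [0.619, -0.52, 0.033]]
```

View pics/ov_top.png

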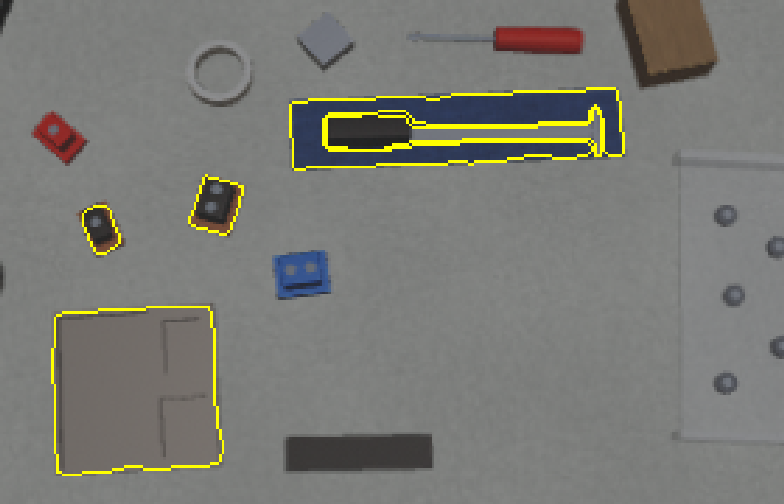

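All five nuts and both blocks are located, and the two cameras agree to 2–4 mm. Next step is to go above the probe handle.

```bash
cat >> h.py <<'E'
def plan(*wps):
    s=r.get_state(); P=s['tcp_pos']; R0=R.from_euler('xyz',s['eef_rot'],degrees=True)
    print('t',round(s['time_s'],2),'tcp',P.round(4),s['eef_rot'].round(2),'w',round(s['gripper_width'],4),'gf',round(s['gripper_force'],1),'F',s['contact_force'].round(1))
    for w in wps:
        Rt=R.from_euler('xyz',[180,0,w[3]],degrees=True)
        print(w,'travel',(R0.inv().apply(np.array(w[:3])-P)/.5).round(4).tolist(),'dr',((R0.inv()*Rt).as_rotvec(degrees=True)/360).round(4).tolist())
E
python3 - <<'E'
from h import *
plan([.30,.55,.28,-40],[.6777,.1126,.14,-89.5],[.6777,.1126,.06,-89.5])
E
```

```text
t 3.9 tcp [0.2269 0.6357 0.1922] [180.    -0.   -19.64] w 0.0878 gf 0.0 F [ 0.3 -0.7  0.5]
[0.3, 0.55, 0.28, -40] travel [0.1953, 0.1123, -0.1755] dr [0.0, -0.0, 0.0566]
[0.6777, 0.1126, 0.14, -89.5] travel [1.2008, 0.6822, 0.1045] dr [0.0, -0.0, 0.1941]
[0.6777, 0.1126, 0.06, -89.5] travel [1.2008, 0.6822, 0.2645] dr [0.0, -0.0, 0.1941]
```

Call:
{"name": "jog_arm", "arguments": {"travel": [[0.0,0.0,-0.17],[0.1,0.06,-0.17],[0.2,0.115,-0.17],[0.3,0.17,-0.17],[0.4,0.23,-0.17],[0.5,0.285,-0.17],[0.6,0.34,-0.15],[0.7,0.4,-0.12],[0.8,0.455,-0.08],[0.9,0.51,-0.04]], "dr": [[0,0,0],[0,0,0.02],[0,0,0.04],[0,0,0.06],[0,0,0.085],[0,0,0.11],[0,0,0.135],[0,0,0.16],[0,0,0.18],[0,0,0.194]], "claw": [1,1,1,1,1,1,1,1,1,1]}}

```text
time_s: 5.15
tcp_pos: [0.5661, 0.2428, 0.2121]
eef_rot: [-180.0, 0.0, -89.7]
contact_force: [1.1, 1.5, 0.5]
gripper_width: 0.0878
gripper_force: 0.0
```

Run:
```python
from h import *
plan([.6777,.1126,.08,-89.5],[.6777,.1126,.008,-89.5])
```

```text
t 5.15 tcp [0.5661 0.2428 0.2121] [-1.7996e+02  3.0000e-02 -8.9670e+01] w 0.0878 gf 0.0 F [1.1 1.5 0.5]
[0.6777, 0.1126, 0.08, -89.5] travel [0.2619, -0.2214, 0.2642] dr [-0.0001, 0.0001, -0.0005]
[0.6777, 0.1126, 0.008, -89.5] travel [0.2619, -0.2213, 0.4082] dr [-0.0001, 0.0001, -0.0005]
```

Run:
```python
from h import *
c=cap('top')
print(onz(c,[(265.5,155),(266,145),(277,154),(266,165),(256,155)],.02).round(3).tolist())
plan([.6777,.102,.08,-89.5],[.6777,.102,.008,-89.5])
```

```text
[[0.766, 0.145, 0.02], [0.795, 0.144, 0.02], [0.769, 0.114, 0.02], [0.737, 0.144, 0.02], [0.767, 0.171, 0.02]]
t 5.2 tcp [0.5678 0.2377 0.2085] [179.83  -0.19 -90.07] w 0.0878 gf 0.0 F [ 2.3 -0.7 -1.7]
[0.6777, 0.102, 0.08, -89.5] travel [0.2703, -0.2209, 0.2573] dr [0.0005, -0.0005, -0.0016]
[0.6777, 0.102, 0.008, -89.5] travel [0.2698, -0.2213, 0.4013] dr [0.0005, -0.0005, -0.0016]
```

Call:
{"name": "jog_arm", "arguments": {"travel": [[0.12,-0.1,0.1],[0.2,-0.17,0.2],[0.27,-0.221,0.26],[0.27,-0.221,0.26],[0.27,-0.221,0.26],[0.27,-0.221,0.26],[0.27,-0.221,0.26],[0.27,-0.221,0.26],[0.27,-0.221,0.26],[0.27,-0.221,0.26]], "dr": [[0,0,0],[0,0,0],[0,0,0],[0,0,0],[0,0,0],[0,0,0],[0,0,0],[0,0,0],[0,0,0],[0,0,0]], "claw": [0.55,0.55,0.55,0.55,0.55,0.55,0.55,0.55,0.55,0.55]}}

```text
time_s: 6.45
tcp_pos: [0.6767, 0.1106, 0.0825]
eef_rot: [-180.0, 0.0, -89.5]
contact_force: [0.0, 0.4, -0.1]
gripper_width: 0.0478
gripper_force: 0.0
```

Run:
```python
from h import *
plan([.6777,.102,.008,-89.5])
```

```text
t 6.45 tcp [0.6767 0.1106 0.0825] [-1.7998e+02  1.0000e-02 -8.9460e+01] w 0.0478 gf 0.0 F [ 0.   0.4 -0.1]
[0.6777, 0.102, 0.008, -89.5] travel [0.0171, -0.0018, 0.1491] dr [-0.0001, 0.0, 0.0001]
```

Call:
{"name": "jog_arm", "arguments": {"travel": [[0.017,-0.002,0.08],[0.017,-0.002,0.13],[0.017,-0.002,0.149],[0.017,-0.002,0.149],[0.017,-0.002,0.149],[0.017,-0.002,0.149],[0.017,-0.002,0.149],[0.017,-0.002,0.149],[0.017,-0.002,0.149],[0.017,-0.002,0.149]], "dr": [[0,0,0],[0,0,0],[0,0,0],[0,0,0],[0,0,0],[0,0,0],[0,0,0],[0,0,0],[0,0,0],[0,0,0]], "claw": [0.55,0.55,0.55,0.55,0.1,0.1,0.1,0.1,0.1,0.1], "newtons": 50}}

```text
time_s: 7.7
tcp_pos: [0.6778, 0.1018, 0.0078]
eef_rot: [180.0, -0.0, -89.5]
contact_force: [-1.2, 0.2, 0.2]
gripper_width: 0.0088
gripper_force: 0.0
```

Run:
```python
from h import *
plan([.6777,.102,.07,-89.5])
# deck edges: fit lines from scene+top white frame; print crops
ct=cap('top');cs=cap('scene')
save(ct,'t1.png')
a=cv2.resize(ct['pixels'][185:310,380:525],None,fx=4,fy=4,interpolation=cv2.INTER_CUBIC)
b=cv2.resize(cs['pixels'][70:200,50:230],None,fx=3,fy=3,interpolation=cv2.INTER_CUBIC)
cv2.imwrite('pics/decks.png',np.vstack([np.pad(a[:,:540],((0,0),(0,0),(0,0))),b[:98]])[:600,:,::-1]) if 0 else cv2.imwrite('pics/decks.png',a[:,:,::-1])
```

```text
t 7.7 tcp [0.6778 0.1018 0.0078] [180.    -0.   -89.48] w 0.0088 gf 0.0 F [-1.2  0.2  0.2]
[0.6777, 0.102, 0.07, -89.5] travel [-0.0005, 0.0002, -0.1244] dr [0.0, -0.0, 0.0001]
```

View pics/decks.png

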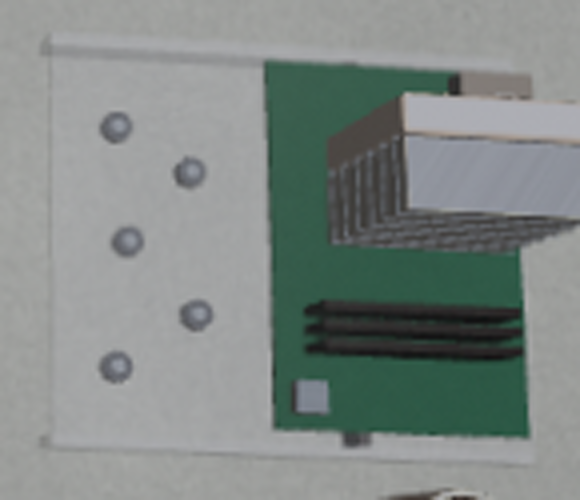

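The gripper closed on nothing, since its width equals the command. The deck crop shows the front edge at x≈50/4+380=392 and the five nuts as before. Checking where the probe is.

Run:
```python
from h import *
c=cap('scene'); b=cv2.resize(c['pixels'][180:350,120:340],None,fx=3.2,fy=3.2,interpolation=cv2.INTER_CUBIC)
cv2.imwrite('pics/s1.png',b[:,:,::-1])
```

```text
(no output)
```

View pics/s1.png

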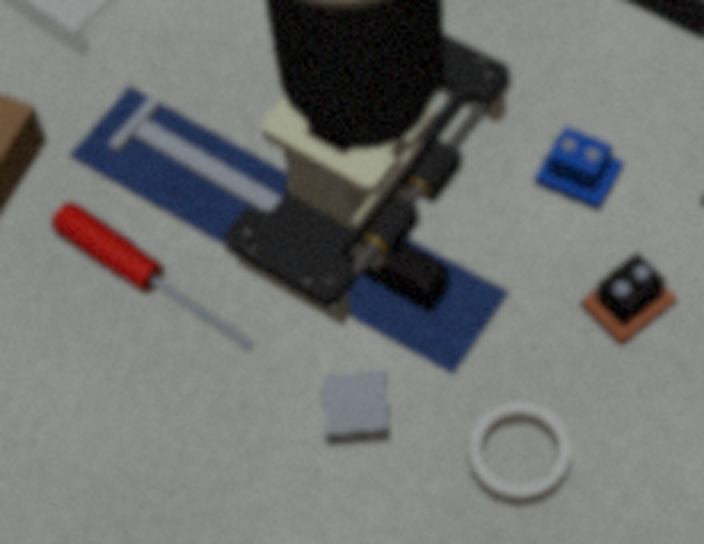

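Run:
```python
from h import *
plan()
c=cap('scene'); z=c['range_z']
# world points around handle
ys,xs=np.mgrid[240:300:1,200:300:1]; uv=np.c_[xs.ravel(),ys.ravel()]
P=pts(c,uv); ok=(z[uv[:,1],uv[:,0]]>0)
s=P[ok&(P[:,2]>.025)&(P[:,2]<.045)]
dark=c['pixels'][uv[:,1],uv[:,0]].max(1)
sel=P[ok&(dark<60)&(P[:,2]<.06)&(P[:,2]>.0)]
print(len(s),s.min(0),s.max(0),np.median(s,0)); print(len(sel),sel.min(0).round(3),sel.max(0).round(3))
```

```text
t 7.85 tcp [0.6778 0.1018 0.0077] [179.99  -0.   -89.48] w 0.0086 gf 0.0 F [-0.6  0.   0. ]
218 [0.66689543 0.10679538 0.02516114] [0.6926414  0.14620137 0.04083001] [0.68257696 0.12871615 0.03566545]
358 [0.66  0.081 0.001] [0.7   0.147 0.059]
```

Call:
{"name": "jog_arm", "arguments": {"travel": [[0,0,-0.02],[0,0,-0.04],[0,0,-0.06],[0,0,-0.08],[0,0,-0.1],[0,0,-0.12],[0,0,-0.14],[0,0,-0.14],[0,0,-0.14],[0,0,-0.14]], "dr": [[0,0,0],[0,0,0],[0,0,0],[0,0,0],[0,0,0],[0,0,0],[0,0,0],[0,0,0],[0,0,0],[0,0,0]], "claw": [0.1,0.1,0.1,0.1,0.1,0.1,0.1,0.1,0.1,0.1]}}

```text
time_s: 9.15
tcp_pos: [0.6775, 0.1017, 0.0772]
eef_rot: [179.9, -0.0, -89.5]
contact_force: [0.5, 0.7, -0.8]
gripper_width: 0.0089
gripper_force: 0.0
```

Run:
```python
from h import *
plan()
c=cap('scene'); b=cv2.resize(c['pixels'][180:350,120:340],None,fx=3.2,fy=3.2,interpolation=cv2.INTER_CUBIC)
cv2.imwrite('pics/s2.png',b[:,:,::-1])
```

```text
t 9.15 tcp [0.6775 0.1017 0.0772] [ 1.7995e+02 -2.0000e-02 -8.9480e+01] w 0.0089 gf 0.0 F [ 0.5  0.7 -0.8]
```

View pics/s2.png

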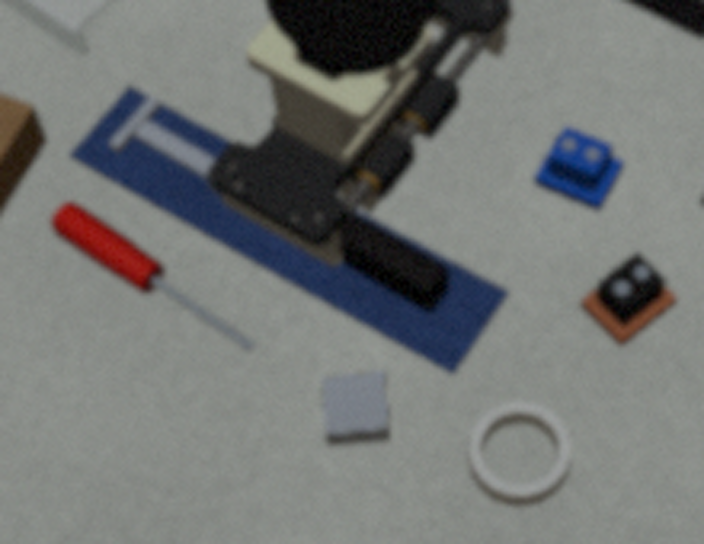

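Run:
```python
from h import *
s=r.get_state()
for n in('scene','top'):
    c=cap(n); px=topix(c,[s['tcp_pos'],s['tcp_pos']+[0,0,.066],s['tcp_pos']+[0,0,.15]]); print(n,px.round(0).tolist())
    ys,xs=np.mgrid[0:420,0:560]; uv=np.c_[xs.ravel(),ys.ravel()]
    P=pts(c,uv); ok=(c['range_z'].ravel()>0)&(abs(P[:,0]-.68)<.2)&(abs(P[:,1]-.1)<.15)
    for lo,hi in((.05,.08),(.08,.11),(.11,.13),(.13,.15),(.15,.17),(.17,.2),(.2,.25),(.25,.3)):
        q=P[ok&(P[:,2]>lo)&(P[:,2]<hi)]
        if len(q)>5: print(lo,len(q),np.percentile(q[:,:2],[3,97],axis=0).round(3).tolist())
    im=c['pixels'].copy()
    for p in px: cv2.circle(im,tuple(int(v) for v in p),2,(255,0,255),-1)
    print(np.array(im).shape)
```

```text
scene [[239.0, 246.0], [237.0, 228.0], [234.0, 202.0]]
0.11 32 [[0.689, 0.089], [0.7, 0.112]]
0.13 11 [[0.696, 0.098], [0.703, 0.112]]
0.17 533 [[0.597, 0.077], [0.769, 0.14]]
0.2 2252 [[0.589, 0.07], [0.776, 0.139]]
0.25 978 [[0.676, 0.066], [0.73, 0.14]]
(420, 560, 3)
top [[283.0, 179.0], [283.0, 171.0], [284.0, 158.0]]
0.17 185 [[0.619, 0.064], [0.686, 0.139]]
0.2 1005 [[0.581, 0.065], [0.664, 0.137]]
0.25 7 [[0.641, 0.09], [0.665, 0.139]]
(420, 560, 3)
```

Run:
```python
from h import *
c=cap('scene')
for n in ['scene']:
    ys,xs=np.mgrid[225:262,220:262]; uv=np.c_[xs.ravel(),ys.ravel()]
    P=pts(c,uv).reshape(37,42,3)
    for row in range(0,37,2): print(225+row,' '.join('%4d'%v for v in (P[row,::2,2]*1000)))
b=cv2.resize(c['pixels'][200:280,200:280],None,fx=7,fy=7,interpolation=cv2.INTER_CUBIC)
cv2.imwrite('pics/s3.png',np.clip(b[:,:,::-1].astype(float)*2,0,255))
```

```text
225  227  230  233  237  232  232  227  222  212  201  203  199  200  203  202    1   -2   -1    0   -2    3
227  220  221  224  230  229  225  217  216  201  200  200  199  201  201  194    0    1    2    3    0    0
229  221  219  221  223  225  219  216  203  202  198  200  201  200  196  188    1    0    0    0   -1    3
231  219  221  218  220  218  217  205  201  202  199  199  199  199  191  182    1    0    1   -2    2    1
233  220  219  223  220  217  211  197  199  202  201  200  200  190  187    0    1    0    0   -3   -1    0
235  220  221  221  219  210  182  194  194  196  199  200  196  185   -2    0   -1   -1    1    2    1    0
237  220  218  221  212  134  144  194  195  193  194  196  190    0    1    0    0    3    1    0    3   -1
239  220  217  219  120  126  194  194  193  186  185  189    0    0    1   -3    0    0    3    1   -1    0
241  219  221  222  219  192  195  193  132  128  121  185    2   -1    1    2    0    0    3    0    0   -1
243  220  219  221  221  197  194  190  122  124    0    2    2    2   -1    0    0    0   -2    1    2    3
245  219  
[... 388 characters left out ...]
 0    4    1    1   -1   -1    0   -1
253  219  217  210   37   39   35   37   35   36   38  996   34    4    2    0    0    1    2    0    0    2
255  213  213  204   34   32   35   37   35   35   39   35   35   34   33    4    0    2    1   -1   -1    1
257  207  204  198  188   31   33   36   36   36   38   36   38   39   39   34   36    4    1    0   -3    0
259  187  191  193  186   24   29   31   35   37   40   36   36   36   38   36   35   37   37    2    0    5
261    3  183  185    8   14   16   29   29   32   36   38   38   35   37   35   35   34   36   38    2    1[ WARN:0@0.928] global loadsave.cpp:1063 imwrite_ Unsupported depth image for selected encoder is fallbacked to CV_8U.
```

View pics/s3.png

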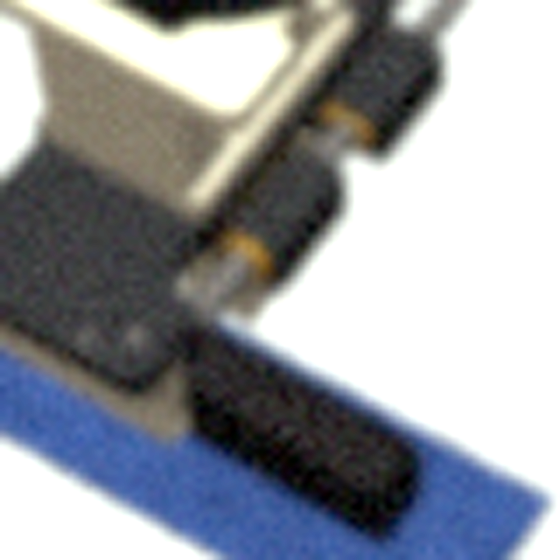

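The visible fingertip is at z≈0.115 while the TCP reads 0.077, so the real tip sits about 36 mm above the reported one. That is why the fingers closed above the handle. I'll go lower, watching the force.

Call:
{"name": "jog_arm", "arguments": {"travel": [[0,-0.002,0],[0,-0.002,0],[0,-0.002,0],[0,-0.002,0.05],[0,-0.002,0.1],[0,-0.002,0.13],[0,-0.002,0.15],[0,-0.002,0.16],[0,-0.002,0.17],[0,-0.002,0.17]], "dr": [[0,0,0],[0,0,0],[0,0,0],[0,0,0],[0,0,0],[0,0,0],[0,0,0],[0,0,0],[0,0,0],[0,0,0]], "claw": [0.55,0.55,0.55,0.55,0.55,0.55,0.55,0.55,0.55,0.55]}}

```text
time_s: 10.6
tcp_pos: [0.6788, 0.1018, -0.0072]
eef_rot: [-180.0, 0.0, -89.5]
contact_force: [0.5, 0.4, 0.5]
gripper_width: 0.0479
gripper_force: 0.0
```

Call:
{"name": "jog_arm", "arguments": {"travel": [[0,0,0.01],[0,0,0.02],[0,0,0.03],[0,0,0.03],[0,0,0.03],[0,0,0.03],[0,0,0.03],[0,0,0.03],[0,0,0.03],[0,0,0.03]], "dr": [[0,0,0],[0,0,0],[0,0,0],[0,0,0],[0,0,0],[0,0,0],[0,0,0],[0,0,0],[0,0,0],[0,0,0]], "claw": [0.55,0.55,0.55,0.55,0.1,0.1,0.1,0.1,0.1,0.1], "newtons": 50}}

```text
time_s: 11.85
tcp_pos: [0.6788, 0.1018, -0.0221]
eef_rot: [-180.0, 0.0, -89.5]
contact_force: [-0.6, -0.2, 1.8]
gripper_width: 0.0239
gripper_force: 50.0
```

Run:
```python
from h import *
plan()
```

```text
t 11.85 tcp [ 0.6788  0.1018 -0.0221] [-180.      0.    -89.48] w 0.0239 gf 50.0 F [-0.6 -0.2  1.8]
```

```bash
cat >> h.py <<'E'
DO=np.array([.510,-.1765]); DY=-3.5
def d2w(x,y): a=np.radians(DY); return DO+np.array([np.cos(a)*x-np.sin(a)*y,np.sin(a)*x+np.cos(a)*y])
E
python3 - <<'E'
from h import *
w=d2w(.069,.265); print(w)
plan([.6788,.1018,.04,-89.5],[w[0],w[1],.026,-93.5])
E
```

```text
[0.59504916 0.08379337]
t 11.85 tcp [ 0.6788  0.1018 -0.0221] [-180.      0.    -89.48] w 0.0239 gf 50.0 F [-0.6 -0.2  1.8]
[0.6788, 0.1018, 0.04, -89.5] travel [0.0001, -0.0, -0.1242] dr [-0.0, 0.0, 0.0001]
[np.float64(0.5950491640678459), np.float64(0.08379337235388962), 0.026, -93.5] travel [0.0345, 0.1678, -0.0962] dr [-0.0, 0.0, 0.0112]
```

Call:
{"name": "jog_arm", "arguments": {"travel": [[0,0,-0.03],[0,0,-0.07],[0,0,-0.11],[0.01,0.05,-0.11],[0.02,0.1,-0.11],[0.03,0.15,-0.1],[0.034,0.168,-0.096],[0.034,0.168,-0.096],[0.034,0.168,-0.096],[0.034,0.168,-0.096]], "dr": [[0,0,0],[0,0,0],[0,0,0],[0,0,0.003],[0,0,0.006],[0,0,0.009],[0,0,0.011],[0,0,0.011],[0,0,0.011],[0,0,0.011]], "claw": [0.1,0.1,0.1,0.1,0.1,0.1,0.1,0.1,0.1,0.1]}}

```text
time_s: 13.1
tcp_pos: [0.5957, 0.0842, 0.0258]
eef_rot: [-180.0, 0.0, -93.4]
contact_force: [-0.6, -0.2, -1.5]
gripper_width: 0.0234
gripper_force: 50.0
```

Run:
```python
from h import *
plan()
for n in('top','scene'):
    c=cap(n); s=r.get_state(); a=np.radians(s['eef_rot'][2]+90); u=np.array([np.sin(a),-np.cos(a)]) # inward
    bar=s['tcp_pos'][:2]+u*.217
    print('expected bar',bar)
    g=onz(c,[topix(c,[[bar[0],bar[1],.05]])[0]],.05)
    im=c['pixels'].copy(); print(topix(c,[[bar[0],bar[1],.053]]).round(1))
    px=topix(c,[[bar[0],bar[1],.053]])[0]
    x,y=px.astype(int); uv=np.array([(i,j) for j in range(y-25,y+26) for i in range(x-25,x+26)])
    P=pts(c,uv); q=P[(P[:,2]>.036)&(P[:,2]<.09)&(P[:,1]<bar[1]+.03)]
    print(n,len(q),np.median(q,0).round(4),q.min(0).round(3),q.max(0).round(3))
    # bar only vs stem
    b=q[q[:,1]<bar[1]+.006]; print('bar',len(b),b.mean(0).round(4)); st=q[q[:,1]>bar[1]+.01]; print('stem',len(st),st.mean(0).round(4))
    if n=='top':
        cv2.imwrite('pics/t2.png',cv2.resize(im[150:320,250:450],None,fx=4,fy=3.5)[:,:,::-1])
```

```text
t 13.1 tcp [0.5957 0.0842 0.0258] [-179.98    0.    -93.43] w 0.0234 gf 50.0 F [-0.6 -0.2 -1.5]
expected bar [ 0.58250798 -0.1324234 ]
[[375.1 216.7]]
top 166 [ 0.5826 -0.1308  0.0539] [ 0.522 -0.207  0.036] [ 0.647 -0.103  0.062]
bar 114 [ 0.5823 -0.1574  0.048 ]
stem 47 [ 0.5829 -0.1125  0.0541]
expected bar [ 0.58231368 -0.13250983]
[[179.6 173. ]]
scene 164 [ 0.5851 -0.1286  0.0531] [ 0.504 -0.224  0.036] [ 0.613 -0.103  0.061]
bar 104 [ 0.5784 -0.1466  0.0501]
stem 51 [ 0.5871 -0.1127  0.0528]
```

View pics/t2.png

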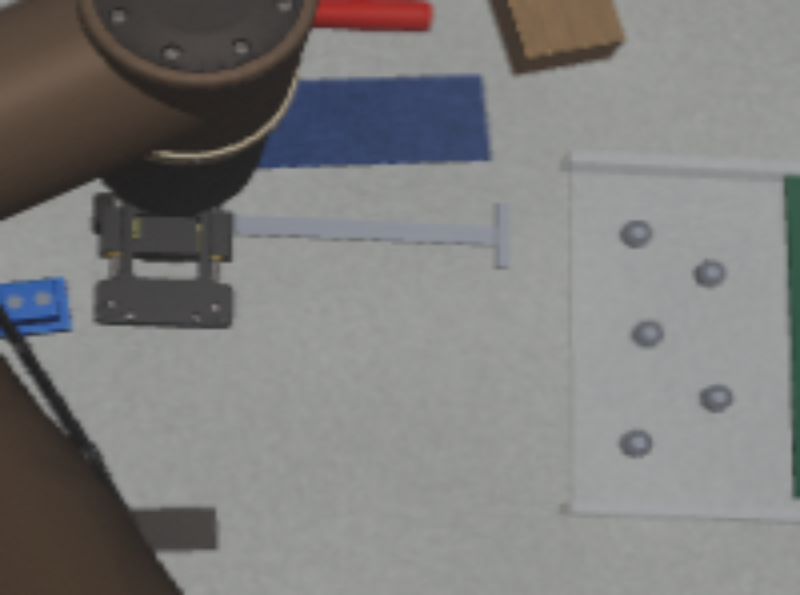

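Call:
{"name": "jog_arm", "arguments": {"travel": [[0,0.003,0.03],[0,0.003,0.066],[0,0.003,0.066],[0.04,0.003,0.066],[0.09,0.003,0.066],[0.14,0.003,0.066],[0.19,0.003,0.066],[0.24,0.003,0.066],[0.24,0.003,0.066],[0.24,0.003,0.066]], "dr": [[0,0,0],[0,0,0],[0,0,0],[0,0,0],[0,0,0],[0,0,0],[0,0,0],[0,0,0],[0,0,0],[0,0,0]], "claw": [0.1,0.1,0.1,0.1,0.1,0.1,0.1,0.1,0.1,0.1]}}

```text
time_s: 14.45
tcp_pos: [0.5865, -0.036, -0.0068]
eef_rot: [-180.0, 0.0, -93.5]
contact_force: [-0.5, 0.3, -0.6]
gripper_width: 0.0236
gripper_force: 50.0
```

Call:
{"name": "jog_arm", "arguments": {"travel": [[0,0,0.02],[0,0,0.032],[-0.03,0,0.032],[-0.06,0,0.032],[-0.095,0,0.032],[-0.13,0,0.032],[-0.165,0,0.032],[-0.2,0,0.032],[-0.23,0,0.032],[-0.258,0,0.032]], "dr": [[0,0,0],[0,0,0],[0,0,0],[0,0,0],[0,0,0],[0,0,0],[0,0,0],[0,0,0],[0,0,0],[0,0,0]], "claw": [0.1,0.1,0.1,0.1,0.1,0.1,0.1,0.1,0.1,0.1]}}

```text
time_s: 15.7
tcp_pos: [0.594, 0.0941, -0.0232]
eef_rot: [-180.0, -0.0, -93.4]
contact_force: [0.6, 0.4, -0.9]
gripper_width: 0.0234
gripper_force: 50.0
```

```bash
cat >> h.py <<'E'
def w2d(w): a=np.radians(DY); d=np.array(w[:2])-DO; return np.array([np.cos(a)*d[0]+np.sin(a)*d[1],-np.sin(a)*d[0]+np.cos(a)*d[1]])
def nuts(c,z=.006,lo=(.36,-.32),hi=(.66,-.03)):
    """bluish-grey round blobs between lo and hi (world) in top picture"""
    px=topix(c,[[lo[0],lo[1],0],[hi[0],hi[1],0],[lo[0],hi[1],0],[hi[0],lo[1],0]]); x0,y0=np.floor(px.min(0)).astype(int); x1,y1=np.ceil(px.max(0)).astype(int)
    g=cv2.cvtColor(c['pixels'],cv2.COLOR_RGB2GRAY)[y0:y1,x0:x1]; bg=cv2.medianBlur(g,31)
    k=(bg.astype(int)-g>22).astype(np.uint8); n,_,st,ce=cv2.connectedComponentsWithStats(k)
    out=[]
    for i in range(1,n):
        if 20<st[i,4]<110 and max(st[i,2:4])<13:
            w=onz(c,[ce[i]+[x0,y0]],z)[0]; out.append((w[:2].round(4).tolist(),w2d(w).round(4).tolist(),int(st[i,4])))
    return out
E
python3 - <<'E'
from h import *
plan(); print(w2d(r.get_state()['tcp_pos']))
c=cap('top')
for o in nuts(c): print(o)
E
```

```text
t 15.7 tcp [ 0.594   0.0941 -0.0232] [-180.     -0.    -93.43] w 0.0234 gf 50.0 F [ 0.6  0.4 -0.9]
[0.06735842 0.27526639]
([0.6001, -0.1107], [0.0859, 0.0712], 55)
([0.5611, -0.2811], [0.0574, -0.1013], 51)
([0.5156, -0.2347], [0.0091, -0.0577], 47)
([0.466, -0.2767], [-0.0378, -0.1027], 49)
([0.4335, -0.2207], [-0.0737, -0.0487], 48)
```

Call:
{"name": "jog_arm", "arguments": {"travel": [[0,0,-0.032],[0,0.03,-0.034],[0,0.057,-0.034],[0.06,0.057,-0.033],[0.12,0.057,-0.032],[0.18,0.057,-0.032],[0.24,0.057,-0.032],[0.3,0.057,-0.032],[0.358,0.057,-0.032],[0.358,0.057,-0.032]], "dr": [[0,0,0],[0,0,0],[0,0,0],[0,0,0],[0,0,0],[0,0,0],[0,0,0],[0,0,0],[0,0,0],[0,0,0]], "claw": [0.1,0.1,0.1,0.1,0.1,0.1,0.1,0.1,0.1,0.1]}}

```text
time_s: 17.0
tcp_pos: [0.5531, -0.0855, -0.0074]
eef_rot: [179.9, -0.0, -93.6]
contact_force: [0.4, 0.5, -1.9]
gripper_width: 0.0237
gripper_force: 50.0
```

Call:
{"name": "jog_arm", "arguments": {"travel": [[0,0,0.02],[0,0,0.032],[-0.04,0,0.032],[-0.09,0,0.032],[-0.14,0,0.032],[-0.19,0,0.032],[-0.24,0,0.032],[-0.285,0,0.032],[-0.325,0,0.032],[-0.357,0,0.032]], "dr": [[0,0,0],[0,0,0],[0,0,0],[0,0,0],[0,0,0],[0,0,0],[0,0,0],[0,0,0],[0,0,0],[0,0,0]], "claw": [0.1,0.1,0.1,0.1,0.1,0.1,0.1,0.1,0.1,0.1]}}

```text
time_s: 18.25
tcp_pos: [0.5655, 0.0957, -0.0233]
eef_rot: [180.0, -0.0, -93.4]
contact_force: [0.7, -0.4, -1.4]
gripper_width: 0.0235
gripper_force: 50.0
```

Run:
```python
from h import *
plan(); print(w2d(r.get_state()['tcp_pos']))
c=cap('top')
for o in nuts(c): print(o)
```

```text
t 18.25 tcp [ 0.5655  0.0957 -0.0233] [179.99  -0.   -93.41] w 0.0235 gf 50.0 F [ 0.7 -0.4 -1.4]
[0.03874502 0.27510248]
([0.6004, -0.1074], [0.086, 0.0745], 51)
([0.5712, -0.1096], [0.057, 0.0705], 59)
([0.5119, -0.224], [0.0048, -0.0473], 49)
([0.466, -0.2767], [-0.0378, -0.1027], 49)
([0.4334, -0.2205], [-0.0738, -0.0486], 49)
```

Call:
{"name": "jog_arm", "arguments": {"travel": [[0,0,-0.032],[0,0.04,-0.034],[0,0.08,-0.034],[0,0.105,-0.033],[0.05,0.105,-0.032],[0.1,0.105,-0.032],[0.15,0.105,-0.032],[0.2,0.105,-0.032],[0.251,0.105,-0.032],[0.251,0.105,-0.032]], "dr": [[0,0,0],[0,0,0],[0,0,0],[0,0,0],[0,0,0],[0,0,0],[0,0,0],[0,0,0],[0,0,0],[0,0,0]], "claw": [0.1,0.1,0.1,0.1,0.1,0.1,0.1,0.1,0.1,0.1]}}

```text
time_s: 19.55
tcp_pos: [0.5054, -0.0293, -0.0068]
eef_rot: [-180.0, 0.0, -93.6]
contact_force: [0.1, 0.1, -1.4]
gripper_width: 0.0238
gripper_force: 50.0
```

Call:
{"name": "jog_arm", "arguments": {"travel": [[0,0,0.02],[0,0,0.032],[-0.03,0,0.032],[-0.06,0,0.032],[-0.095,0,0.032],[-0.13,0,0.032],[-0.165,0,0.032],[-0.2,0,0.032],[-0.23,0,0.032],[-0.251,0,0.032]], "dr": [[0,0,0],[0,0,0],[0,0,0],[0,0,0],[0,0,0],[0,0,0],[0,0,0],[0,0,0],[0,0,0],[0,0,0]], "claw": [0.1,0.1,0.1,0.1,0.1,0.1,0.1,0.1,0.1,0.1]}}

```text
time_s: 20.8
tcp_pos: [0.5132, 0.0985, -0.0232]
eef_rot: [-180.0, 0.0, -93.4]
contact_force: [-0.3, 0.4, -0.9]
gripper_width: 0.0239
gripper_force: 50.0
```

Run:
```python
from h import *
plan(); print(w2d(r.get_state()['tcp_pos']))
c=cap('top')
for o in nuts(c): print(o)
```

```text
t 20.8 tcp [ 0.5132  0.0985 -0.0232] [-180.      0.    -93.41] w 0.0239 gf 50.0 F [-0.3  0.4 -0.9]
[-0.01362175  0.27469959]
([0.6004, -0.1074], [0.086, 0.0745], 51)
([0.5714, -0.1052], [0.057, 0.0749], 54)
([0.5195, -0.106], [0.0052, 0.0709], 58)
([0.466, -0.2767], [-0.0378, -0.1027], 49)
([0.4335, -0.2207], [-0.0737, -0.0487], 48)
```

Call:
{"name": "jog_arm", "arguments": {"travel": [[0,-0.02,0],[0,-0.04,0],[0,-0.01,-0.01],[0,0.011,-0.034],[0.06,0.011,-0.033],[0.12,0.011,-0.032],[0.19,0.011,-0.032],[0.26,0.011,-0.032],[0.33,0.011,-0.032],[0.361,0.011,-0.032]], "dr": [[0,0,0],[0,0,0],[0,0,0],[0,0,0],[0,0,0],[0,0,0],[0,0,0],[0,0,0],[0,0,0],[0,0,0]], "claw": [0.1,0.1,0.1,0.1,0.1,0.1,0.1,0.1,0.1,0.1]}}

```text
time_s: 22.1
tcp_pos: [0.4962, -0.0837, -0.0064]
eef_rot: [-180.0, 0.0, -93.5]
contact_force: [1.3, -0.2, -1.0]
gripper_width: 0.0236
gripper_force: 50.0
```

Call:
{"name": "jog_arm", "arguments": {"travel": [[0,0,0.01],[0,0,0.032],[-0.04,0,0.032],[-0.09,0,0.032],[-0.14,0,0.032],[-0.19,0,0.032],[-0.24,0,0.032],[-0.285,0,0.032],[-0.325,0,0.032],[-0.361,0,0.032]], "dr": [[0,0,0],[0,0,0],[0,0,0],[0,0,0],[0,0,0],[0,0,0],[0,0,0],[0,0,0],[0,0,0],[0,0,0]], "claw": [0.1,0.1,0.1,0.1,0.1,0.1,0.1,0.1,0.1,0.1]}}

```text
time_s: 23.35
tcp_pos: [0.5074, 0.0992, -0.0236]
eef_rot: [180.0, -0.0, -93.4]
contact_force: [1.0, 0.2, -1.1]
gripper_width: 0.0235
gripper_force: 50.0
```

Run:
```python
from h import *
plan(); print(w2d(r.get_state()['tcp_pos']))
c=cap('top')
for o in nuts(c): print(o)
```

```text
t 23.35 tcp [ 0.5074  0.0992 -0.0236] [ 1.7997e+02 -2.0000e-02 -9.3390e+01] w 0.0235 gf 50.0 F [ 1.   0.2 -1.1]
[-0.0194725   0.27502282]
([0.6004, -0.1074], [0.086, 0.0745], 51)
([0.5714, -0.1052], [0.057, 0.0749], 54)
([0.54, -0.1057], [0.0256, 0.0725], 56)
([0.4766, -0.1045], [-0.0377, 0.0699], 60)
([0.4335, -0.2207], [-0.0737, -0.0487], 48)
```

Call:
{"name": "jog_arm", "arguments": {"travel": [[0,0,-0.034],[0,0.05,-0.036],[0,0.1,-0.036],[0,0.146,-0.034],[0.05,0.146,-0.032],[0.1,0.146,-0.032],[0.15,0.146,-0.032],[0.2,0.146,-0.032],[0.253,0.146,-0.032],[0.253,0.146,-0.032]], "dr": [[0,0,0],[0,0,0],[0,0,0],[0,0,0],[0,0,0],[0,0,0],[0,0,0],[0,0,0],[0,0,0],[0,0,0]], "claw": [0.1,0.1,0.1,0.1,0.1,0.1,0.1,0.1,0.1,0.1]}}

```text
time_s: 24.65
tcp_pos: [0.4267, -0.0252, -0.0074]
eef_rot: [180.0, -0.0, -93.6]
contact_force: [1.1, 0.7, -1.2]
gripper_width: 0.024
gripper_force: 50.0
```

Call:
{"name": "jog_arm", "arguments": {"travel": [[0,0,0.02],[0,0,0.032],[-0.03,0,0.032],[-0.06,0,0.032],[-0.095,0,0.032],[-0.13,0,0.032],[-0.165,0,0.032],[-0.2,0,0.032],[-0.23,0,0.032],[-0.253,0,0.032]], "dr": [[0,0,0],[0,0,0],[0,0,0],[0,0,0],[0,0,0],[0,0,0],[0,0,0],[0,0,0],[0,0,0],[0,0,0]], "claw": [0.1,0.1,0.1,0.1,0.1,0.1,0.1,0.1,0.1,0.1]}}

```text
time_s: 25.9
tcp_pos: [0.4348, 0.1032, -0.0233]
eef_rot: [180.0, -0.0, -93.4]
contact_force: [0.3, -0.1, -0.8]
gripper_width: 0.0237
gripper_force: 50.0
```

Run:
```python
from h import *
plan([.50,.0992,.06,-90],[.6855,.1097,.06,-88.5],[.6855,.1097,-.0215,-88.5])
c=cap('top')
for o in nuts(c): print(o)
print(onz(c,[(253.5,174),(371,172),(374,198)],.002).round(3).tolist())
# mat by colour in both cams
for n in('top','scene'):
    c=cap(n); hsv=cv2.cvtColor(c['pixels'],cv2.COLOR_RGB2HSV); P=np.zeros((420,560))
    k=((hsv[...,0]>100)&(hsv[...,0]<125)&(hsv[...,1]>110)).astype(np.uint8)
    nn,l,st,ce=cv2.connectedComponentsWithStats(k); i=1+np.argmax(st[1:,4])
    kk=l==i; cn,_=cv2.findContours(kk.astype(np.uint8),0,1); h=cv2.convexHull(max(cn,key=len))
    m=np.zeros((420,560),np.uint8); cv2.fillConvexPoly(m,h,1); print(n,st[i],fit('mat',[(c,m>0)],[.685,.019,1.7]))
```

```text
t 25.9 tcp [ 0.4348  0.1032 -0.0233] [180.    -0.   -93.42] w 0.0237 gf 50.0 F [ 0.3 -0.1 -0.8]
[0.5, 0.0992, 0.06, -90] travel [0.0002, -0.1307, -0.1665] dr [0.0, -0.0, -0.0095]
[0.6855, 0.1097, 0.06, -88.5] travel [-0.0429, -0.4998, -0.1665] dr [0.0, -0.0, -0.0137]
[0.6855, 0.1097, -0.0215, -88.5] travel [-0.0429, -0.4998, -0.0035] dr [0.0, -0.0, -0.0137]
([0.6004, -0.1074], [0.086, 0.0745], 51)
([0.5714, -0.1052], [0.057, 0.0749], 53)
([0.54, -0.1058], [0.0256, 0.0724], 55)
([0.4763, -0.0993], [-0.0383, 0.075], 52)
([0.4412, -0.1017], [-0.0733, 0.0705], 57)
[[0.719, 0.179, 0.002], [0.72, -0.142, 0.002], [0.646, -0.145, 0.002]]
top [ 255  172  117   28 2431] (array([0.68377006, 0.01963069, 1.48853317]), np.float64(0.05582193932033752))
scene [ 144  209  133   86 3653] (array([0.68587546, 0.01902625, 1.67501979]), np.float64(0.07586499424347093))
```

All five nuts are out. Returning the probe to its mat.

Call:
{"name": "jog_arm", "arguments": {"travel": [[0,0,-0.06],[0,0,-0.14],[0,-0.08,-0.14],[-0.01,-0.17,-0.14],[-0.02,-0.26,-0.14],[-0.03,-0.35,-0.14],[-0.041,-0.44,-0.14],[-0.041,-0.492,-0.14],[-0.041,-0.492,-0.14],[-0.041,-0.492,-0.14]], "dr": [[0,0,0],[0,0,0],[0,0,-0.003],[0,0,-0.006],[0,0,-0.009],[0,0,-0.012],[0,0,-0.014],[0,0,-0.014],[0,0,-0.014],[0,0,-0.014]], "claw": [0.1,0.1,0.1,0.1,0.1,0.1,0.1,0.1,0.1,0.1]}}

```text
time_s: 27.3
tcp_pos: [0.6804, 0.1071, 0.0461]
eef_rot: [179.9, -0.0, -88.5]
contact_force: [-0.6, 0.5, -1.5]
gripper_width: 0.0235
gripper_force: 50.0
```

Run:
```python
from h import *
plan([.6815,.1087,-.0215,-88.4])
```

```text
t 27.3 tcp [0.6804 0.1071 0.0461] [ 1.799e+02 -2.000e-02 -8.845e+01] w 0.0235 gf 50.0 F [-0.6  0.5 -1.5]
[0.6815, 0.1087, -0.0215, -88.4] travel [-0.0032, -0.0025, 0.1351] dr [0.0003, -0.0001, -0.0002]
```

Call:
{"name": "jog_arm", "arguments": {"travel": [[-0.003,-0.002,0.06],[-0.003,-0.002,0.11],[-0.003,-0.002,0.135],[-0.003,-0.002,0.135],[-0.003,-0.002,0.135],[-0.003,-0.002,0.135],[-0.003,-0.002,0.135],[-0.003,-0.002,0.135],[-0.003,-0.002,0.06],[-0.003,-0.002,0.0]], "dr": [[0,0,0],[0,0,0],[0,0,0],[0,0,0],[0,0,0],[0,0,0],[0,0,0],[0,0,0],[0,0,0],[0,0,0]], "claw": [0.1,0.1,0.1,0.1,0.1,0.5,0.5,0.5,0.5,0.5]}}

```text
time_s: 28.55
tcp_pos: [0.6827, 0.1094, 0.0478]
eef_rot: [-180.0, -0.0, -88.4]
contact_force: [0.7, 0.3, -0.1]
gripper_width: 0.044
gripper_force: 0.0
```

Run:
```python
from h import *
c=cap('top')
N=nuts(c)
for o in N: print(o)
plan([.60,-.1074,.03,-90])
cs=cap('scene')
k=getmask('probe','scene',cs,(208,245),40)
if k is not None: print(fit('probe',[(cs,k)],[.681,.1115,1.6],.002))
for nm,a,b in(('block',(227,212),(317,271)),('small_block',(186,221),(368,290))):
    for cam,cc,px in(('top',c,a),('scene',cs,b)):
        k=getmask(nm,cam,cc,px,15); 
        if k is not None: ys,xs=np.where(k); print(nm,cam,xs.mean().round(1),ys.mean().round(1))
```

```text
([0.6004, -0.1074], [0.086, 0.0745], 51)
([0.5714, -0.1052], [0.057, 0.0749], 54)
([0.5401, -0.1061], [0.0257, 0.0721], 59)
([0.4766, -0.0994], [-0.038, 0.0749], 57)
([0.4414, -0.0989], [-0.0732, 0.0732], 56)
t 28.6 tcp [0.6852 0.11   0.0526] [-1.7965e+02  6.0000e-02 -8.8350e+01] w 0.0438 gf 0.0 F [2.3 0.  4.8]
[0.6, -0.1074, 0.03, -90] travel [0.4298, 0.1831, 0.0437] dr [-0.001, 0.0002, 0.0046]
(array([0.68367927, 0.11262473, 2.01284188]), np.float64(0.42019608818991694))
block scene 316.5 273.3
small_block scene 367.0 290.8
```

Call:
{"name": "jog_arm", "arguments": {"travel": [[0.0,0.0,-0.02],[0.08,0.04,-0.02],[0.16,0.08,-0.02],[0.25,0.11,0],[0.34,0.14,0.02],[0.4275,0.175,0.032],[0.4275,0.175,0.032],[0.4275,0.175,0.032],[0.4275,0.175,0.032],[0.4275,0.175,0.032]], "dr": [[0,0,-0.027],[0,0,-0.055],[0,0,-0.083],[0,0,-0.11],[0,0,-0.14],[0,0,-0.168],[0,0,-0.195],[0,0,-0.223],[0,0,-0.2456],[0,0,-0.2456]], "claw": [0.45,0.45,0.45,0.45,0.45,0.45,0.45,0.45,0.45,0.45], "newtons": 25}}

```text
time_s: 30.25
tcp_pos: [0.6007, -0.1068, 0.0302]
eef_rot: [180.0, 0.1, -0.0]
contact_force: [0.1, 0.6, -0.1]
gripper_width: 0.0395
gripper_force: 0.0
```

Run:
```python
from h import *
c=cap('scene'); s=r.get_state(); plan([.6004,-.1074,-.02,0],[.6004,-.1074,-.031,0])
px=topix(c,[s['tcp_pos']+[0,0,.036]])[0].astype(int)
uv=np.array([(i,j) for j in range(px[1]-30,px[1]+30) for i in range(px[0]-30,px[0]+30)]); P=pts(c,uv)
q=P[(abs(P[:,0]-s['tcp_pos'][0])<.02)&(abs(P[:,1]-s['tcp_pos'][1])<.06)&(P[:,2]>.04)&(P[:,2]<.5)]
print(np.sort(q[:,2])[:12].round(3), s['tcp_pos'][2])
c=cap('top')
k=getmask('probe','top',c,(310,187),40)
if k is not None: print('probe top',fit('probe',[(c,k)],[.681,.1115,1.6],.002))
```

```text
t 30.3 tcp [ 0.6007 -0.1067  0.0303] [ 1.8e+02  5.0e-02 -1.6e-01] w 0.0393 gf 0.0 F [ 0.2 -0.3  0.8]
[0.6004, -0.1074, -0.02, 0] travel [-0.0006, 0.0014, 0.1006] dr [0.0, 0.0001, -0.0005]
[0.6004, -0.1074, -0.031, 0] travel [-0.0006, 0.0014, 0.1226] dr [0.0, 0.0001, -0.0005]
[0.063 0.065 0.066 0.066 0.067 0.068 0.068 0.068 0.069 0.069 0.07  0.07 ] 0.030296796546654937
```

Call:
{"name": "jog_arm", "arguments": {"travel": [[0,0.001,0.06],[0,0.001,0.1],[0,0.001,0.115],[0,0.001,0.122],[0,0.001,0.122],[0,0.001,0.122],[0,0.001,0.122],[0,0.001,0.122],[0,0.001,0.122],[0,0.001,0.122]], "dr": [[0,0,0],[0,0,0],[0,0,0],[0,0,0],[0,0,0],[0,0,0],[0,0,0],[0,0,0],[0,0,0],[0,0,0]], "claw": [0.45,0.45,0.45,0.45,0.45,0.1,0.1,0.1,0.1,0.1], "newtons": 25}}

```text
time_s: 31.7
tcp_pos: [0.6013, -0.1072, -0.0298]
eef_rot: [180.0, -0.0, 0.0]
contact_force: [0.1, 1.4, 4.4]
gripper_width: 0.019
gripper_force: 25.0
```

Run:
```python
from h import *
# tray well world
t=np.radians(3.4); Rt=np.array([[np.cos(t),-np.sin(t)],[np.sin(t),np.cos(t)]]); O=np.array([.4385,.3232])
for x,y in((0,28.5),(-45,28.5),(45,28.5),(-22,28.5),(22,28.5)): print(x,y,(O+Rt@np.array([x,y])/1000).round(4))
plan([.6004,-.1074,.04,0])
```

```text
0 28.5 [0.4368 0.3516]
-45 28.5 [0.3919 0.349 ]
45 28.5 [0.4817 0.3543]
-22 28.5 [0.4148 0.3503]
22 28.5 [0.4588 0.353 ]
t 31.7 tcp [ 0.6013 -0.1072 -0.0298] [ 1.8e+02 -3.0e-02  2.0e-02] w 0.019 gf 25.0 F [0.1 1.4 4.4]
[0.6004, -0.1074, 0.04, 0] travel [-0.0017, 0.0004, -0.1396] dr [0.0, -0.0001, 0.0001]
```

Call:
{"name": "jog_arm", "arguments": {"travel": [[0,0,-0.1],[-0.03,-0.08,-0.14],[-0.06,-0.19,-0.14],[-0.09,-0.3,-0.14],[-0.12,-0.41,-0.14],[-0.16,-0.52,-0.14],[-0.19,-0.63,-0.14],[-0.22,-0.74,-0.14],[-0.25,-0.83,-0.14],[-0.266,-0.884,-0.14]], "dr": [[0,0,0],[0,0,0.025],[0,0,0.052],[0,0,0.08],[0,0,0.107],[0,0,0.135],[0,0,0.162],[0,0,0.19],[0,0,0.217],[0,0,0.2406]], "claw": [0.1,0.1,0.1,0.1,0.1,0.1,0.1,0.1,0.1,0.1]}}

```text
time_s: 32.95
tcp_pos: [0.4668, 0.3371, 0.0395]
eef_rot: [180.0, 0.0, -86.8]
contact_force: [0.6, 0.1, -0.2]
gripper_width: 0.0188
gripper_force: 25.0
```

Run:
```python
from h import *
plan(); 
ct=cap('top'); cs=cap('scene')
for n,c in(('top',ct),('scene',cs)):
    P=pts(c,np.array([(i,j) for j in range(200,330) for i in (range(100,160) if n=='top' else range(410,475))]))
    q=P[(P[:,2]>.06)&(P[:,2]<.15)&(P[:,1]>.40)&(P[:,1]<.55)&(P[:,0]>.4)&(P[:,0]<.65)]; print(n,'flask',q.min(0).round(3),q.max(0).round(3),len(q))
    print(onz(c,[r.tip_of('flask',n)[0]['at']],0).round(3))
print(onz(ct,[(214,293),(215,262),(186,278)],.003).round(4).tolist(), onz(cs,[(375,211),(359,234),(395,242)],.003).round(4).tolist())
plan([.4678,.335,-.024,-86.6])
```

```text
t 32.95 tcp [0.4668 0.3371 0.0395] [180.    0.  -86.8] w 0.0188 gf 25.0 F [ 0.6  0.1 -0.2]Traceback (most recent call last):
  File "<stdin>", line 6, in <module>
    return umr_minimum(a, axis, None, out, keepdims, initial, where)
ValueError: zero-size array to reduction operation minimum which has no identity
```

Run:
```python
from h import *
ct=cap('top'); cs=cap('scene')
print('tip',[onz(cs,[d['at']],0).round(3).tolist() for d in r.tip_of('flask','scene')])
b=r.boxes_of('flask','scene')[0]['extent']; print(b)
print('circle sides',onz(cs,[((b[0]+b[2])/2-4,b[3])],0))
P=pts(cs,np.array([(i,j) for j in range(240,325) for i in range(412,475)]))
q=P[(P[:,2]>.03)&(P[:,2]<.13)&(P[:,1]>.36)]; print(len(q),np.percentile(q,[2,50,98],axis=0).round(3).tolist())
print(onz(ct,[(214,293),(215,262),(186,278)],.003).round(4).tolist(), onz(cs,[(375,211),(359,234),(395,242)],.003).round(4).tolist())
plan([.4678,.335,-.024,-86.6])
```

```text
tip [[[0.537, 0.491, 0.0]], [[0.557, -0.104, 0.0]]]
[417.9, 248.8, 468.4, 320.5]
circle sides [[0.56705589 0.51708925 0.        ]]
1030 [[0.393, 0.452, 0.033], [0.572, 0.485, 0.088], [0.578, 0.518, 0.129]]
[[0.4001, 0.2811, 0.003], [0.4799, 0.2795, 0.003], [0.4391, 0.3543, 0.003]] [[0.3989, 0.2804, 0.003], [0.474, 0.2784, 0.003], [0.4489, 0.3558, 0.003]]
t 33.25 tcp [0.4678 0.3339 0.0395] [ 1.7997e+02 -3.0000e-02 -8.6550e+01] w 0.0184 gf 25.0 F [ 0.4 -0.3 -0.7]
[0.4678, 0.335, -0.024, -86.6] travel [-0.0023, -0.0002, 0.127] dr [0.0001, -0.0001, 0.0001]
```

Call:
{"name": "jog_arm", "arguments": {"travel": [[-0.002,0,0.06],[-0.002,0,0.1],[-0.002,0,0.125],[-0.002,0,0.125],[-0.002,0,0.125],[-0.002,0,0.125],[-0.002,0,0.125],[-0.002,0,0.06],[-0.002,0,0.0],[-0.002,0,0.0]], "dr": [[0,0,0],[0,0,0],[0,0,0],[0,0,0],[0,0,0],[0,0,0],[0,0,0],[0,0,0],[0,0,0],[0,0,0]], "claw": [0.1,0.1,0.1,0.1,0.29,0.29,0.29,0.29,0.29,0.29]}}

```text
time_s: 34.5
tcp_pos: [0.4691, 0.3374, 0.0426]
eef_rot: [-179.8, 0.2, -86.6]
contact_force: [0.3, -0.5, -0.9]
gripper_width: 0.0255
gripper_force: 0.0
```

Run:
```python
from h import *
plan([.5714,-.1052,.03,0]); c=cap('top')
for o in nuts(c): print(o)
```

```text
t 34.5 tcp [0.4691 0.3374 0.0426] [-179.79    0.22  -86.56] w 0.0255 gf 0.0 F [ 0.3 -0.5 -0.9]
[0.5714, -0.1052, 0.03, 0] travel [0.896, -0.1511, 0.0224] dr [-0.0009, 0.0001, -0.2405]
([0.5714, -0.1052], [0.057, 0.0749], 52)
([0.54, -0.1058], [0.0256, 0.0724], 55)
([0.4763, -0.0993], [-0.0383, 0.075], 52)
([0.4414, -0.0985], [-0.0732, 0.0736], 54)
```

Call:
{"name": "jog_arm", "arguments": {"travel": [[0.07,-0.01,0],[0.17,-0.03,0],[0.28,-0.05,0],[0.39,-0.07,0],[0.5,-0.09,0],[0.61,-0.11,0],[0.72,-0.125,0],[0.82,-0.14,0.01],[0.891,-0.154,0.019],[0.891,-0.154,0.019]], "dr": [[0,0,-0.027],[0,0,-0.055],[0,0,-0.083],[0,0,-0.11],[0,0,-0.138],[0,0,-0.165],[0,0,-0.193],[0,0,-0.22],[0,0,-0.2404],[0,0,-0.2404]], "claw": [0.45,0.45,0.45,0.45,0.45,0.45,0.45,0.45,0.45,0.45]}}

```text
time_s: 35.8
tcp_pos: [0.5702, -0.1068, 0.0286]
eef_rot: [180.0, 0.1, -0.2]
contact_force: [-0.2, -0.7, 0.0]
gripper_width: 0.0391
gripper_force: 0.0
```

Call:
{"name": "jog_arm", "arguments": {"travel": [[0,0,0.03],[0,0,0.08],[0,0,0.11],[0,0,0.119],[0,0,0.119],[0,0,0.119],[0,0,0.119],[0,0,0.119],[0,0,0.119],[0,0,0.119]], "dr": [[0,0,0],[0,0,0],[0,0,0],[0,0,0],[0,0,0],[0,0,0],[0,0,0],[0,0,0],[0,0,0],[0,0,0]], "claw": [0.45,0.45,0.45,0.45,0.45,0.1,0.1,0.1,0.1,0.1]}}

```text
time_s: 37.05
tcp_pos: [0.5715, -0.1044, -0.0287]
eef_rot: [180.0, -0.0, -0.0]
contact_force: [-0.9, 1.6, 5.9]
gripper_width: 0.0184
gripper_force: 25.0
```

Call:
{"name": "jog_arm", "arguments": {"travel": [[0,0,-0.1],[-0.02,-0.08,-0.139],[-0.04,-0.19,-0.139],[-0.07,-0.3,-0.139],[-0.1,-0.41,-0.139],[-0.13,-0.52,-0.139],[-0.16,-0.63,-0.139],[-0.185,-0.74,-0.139],[-0.2,-0.85,-0.139],[-0.21,-0.932,-0.139]], "dr": [[0,0,0],[0,0,0.025],[0,0,0.052],[0,0,0.08],[0,0,0.107],[0,0,0.135],[0,0,0.162],[0,0,0.19],[0,0,0.217],[0,0,0.2406]], "claw": [0.1,0.1,0.1,0.1,0.1,0.1,0.1,0.1,0.1,0.1]}}

```text
time_s: 38.3
tcp_pos: [0.4658, 0.3641, 0.0401]
eef_rot: [180.0, 0.0, -86.9]
contact_force: [1.0, -0.5, 0.2]
gripper_width: 0.0182
gripper_force: 25.0
```

Call:
{"name": "jog_arm", "arguments": {"travel": [[0,0,0.0],[0,0,0.06],[0,0,0.11],[0,0,0.125],[0,0,0.125],[0,0,0.125],[0,0,0.125],[0,0,0.06],[0,0,0.0],[0,0,0.0]], "dr": [[0,0,0],[0,0,0],[0,0,0],[0,0,0],[0,0,0],[0,0,0],[0,0,0],[0,0,0],[0,0,0],[0,0,0]], "claw": [0.1,0.1,0.1,0.1,0.29,0.29,0.29,0.29,0.29,0.29]}}

```text
time_s: 39.55
tcp_pos: [0.468, 0.3635, 0.0436]
eef_rot: [-179.8, 0.3, -86.6]
contact_force: [-0.2, -0.3, -0.6]
gripper_width: 0.0254
gripper_force: 0.0
```

Run:
```python
from h import *
plan(); c=cap('top')
for o in nuts(c): print(o)
```

```text
t 39.55 tcp [0.468  0.3635 0.0436] [-179.78    0.25  -86.64] w 0.0254 gf 0.0 F [-0.2 -0.3 -0.6]
([0.54, -0.1058], [0.0256, 0.0724], 55)
([0.4761, -0.0992], [-0.0385, 0.0751], 53)
([0.4414, -0.0985], [-0.0732, 0.0736], 54)
```

Call:
{"name": "jog_arm", "arguments": {"travel": [[0.08,-0.01,0],[0.19,-0.02,0],[0.3,-0.03,0],[0.41,-0.04,0],[0.52,-0.05,0],[0.63,-0.06,0],[0.74,-0.07,0],[0.85,-0.08,0.01],[0.94,-0.092,0.02],[0.94,-0.092,0.02]], "dr": [[0,0,-0.027],[0,0,-0.055],[0,0,-0.083],[0,0,-0.11],[0,0,-0.138],[0,0,-0.165],[0,0,-0.193],[0,0,-0.22],[0,0,-0.2406],[0,0,-0.2406]], "claw": [0.45,0.45,0.45,0.45,0.45,0.45,0.45,0.45,0.45,0.45]}}

```text
time_s: 40.85
tcp_pos: [0.5388, -0.1078, 0.0289]
eef_rot: [180.0, 0.1, -0.2]
contact_force: [-0.4, 0.1, -0.1]
gripper_width: 0.0391
gripper_force: 0.0
```

Call:
{"name": "jog_arm", "arguments": {"travel": [[0,0,0.03],[0,0,0.08],[0,0,0.11],[0,0,0.119],[0,0,0.119],[0,0,0.119],[0,0,0.119],[0,0,0.119],[0,0,0.119],[0,0,0.119]], "dr": [[0,0,0],[0,0,0],[0,0,0],[0,0,0],[0,0,0],[0,0,0],[0,0,0],[0,0,0],[0,0,0],[0,0,0]], "claw": [0.45,0.45,0.45,0.45,0.45,0.1,0.1,0.1,0.1,0.1]}}

```text
time_s: 42.1
tcp_pos: [0.5402, -0.1048, -0.0288]
eef_rot: [180.0, -0.0, -0.0]
contact_force: [-2.1, 0.5, 6.1]
gripper_width: 0.0185
gripper_force: 25.0
```

Call:
{"name": "jog_arm", "arguments": {"travel": [[0,0,-0.1],[-0.02,-0.1,-0.139],[-0.05,-0.21,-0.139],[-0.08,-0.32,-0.139],[-0.105,-0.43,-0.139],[-0.13,-0.54,-0.139],[-0.155,-0.65,-0.139],[-0.18,-0.76,-0.139],[-0.2,-0.86,-0.139],[-0.214,-0.91,-0.139]], "dr": [[0,0,0],[0,0,0],[0,0,0],[0,0,0],[0,0,0],[0,0,0],[0,0,0],[0,0,-0.003],[0,0,-0.006],[0,0,-0.009]], "claw": [0.1,0.1,0.1,0.1,0.1,0.1,0.1,0.1,0.1,0.1]}}

```text
time_s: 43.35
tcp_pos: [0.4325, 0.3526, 0.04]
eef_rot: [-180.0, -0.0, 3.3]
contact_force: [-0.1, -1.4, 0.1]
gripper_width: 0.0183
gripper_force: 25.0
```

Call:
{"name": "jog_arm", "arguments": {"travel": [[0,0,0.0],[0,0,0.06],[0,0,0.11],[0,0,0.125],[0,0,0.125],[0,0,0.125],[0,0,0.125],[0,0,0.06],[0,0,0.0],[0,0,0.0]], "dr": [[0,0,0],[0,0,0],[0,0,0],[0,0,0],[0,0,0],[0,0,0],[0,0,0],[0,0,0],[0,0,0],[0,0,0]], "claw": [0.1,0.1,0.1,0.1,0.29,0.29,0.29,0.29,0.29,0.29]}}

```text
time_s: 44.6
tcp_pos: [0.4345, 0.3521, 0.0434]
eef_rot: [-179.7, -0.2, 3.2]
contact_force: [0.2, 0.5, -1.2]
gripper_width: 0.0255
gripper_force: 0.0
```

Run:
```python
from h import *
plan(); c=cap('top')
for o in nuts(c): print(o)
```

```text
t 44.6 tcp [0.4345 0.3521 0.0434] [-179.74   -0.21    3.22] w 0.0255 gf 0.0 F [ 0.2  0.5 -1.2]
([0.4763, -0.0993], [-0.0383, 0.075], 51)
([0.4414, -0.0987], [-0.0732, 0.0734], 55)
```

Call:
{"name": "jog_arm", "arguments": {"travel": [[0.0,0.1,0],[0.01,0.21,0],[0.01,0.32,0],[0.015,0.43,0],[0.02,0.54,0],[0.025,0.65,0],[0.03,0.76,0],[0.036,0.86,0.01],[0.036,0.9,0.02],[0.036,0.9,0.02]], "dr": [[0,0,0],[0,0,0.002],[0,0,0.004],[0,0,0.006],[0,0,0.009],[0,0,0.009],[0,0,0.009],[0,0,0.009],[0,0,0.009],[0,0,0.009]], "claw": [0.45,0.45,0.45,0.45,0.45,0.45,0.45,0.45,0.45,0.45]}}

```text
time_s: 45.9
tcp_pos: [0.4751, -0.0994, 0.0293]
eef_rot: [180.0, 0.1, -0.2]
contact_force: [-0.3, -0.4, -0.0]
gripper_width: 0.0394
gripper_force: 0.0
```

Call:
{"name": "jog_arm", "arguments": {"travel": [[0,0,0.03],[0,0,0.08],[0,0,0.11],[0,0,0.119],[0,0,0.119],[0,0,0.119],[0,0,0.119],[0,0,0.119],[0,0,0.119],[0,0,0.119]], "dr": [[0,0,0],[0,0,0],[0,0,0],[0,0,0],[0,0,0],[0,0,0],[0,0,0],[0,0,0],[0,0,0],[0,0,0]], "claw": [0.45,0.45,0.45,0.45,0.45,0.1,0.1,0.1,0.1,0.1]}}

```text
time_s: 47.15
tcp_pos: [0.4765, -0.0979, -0.0288]
eef_rot: [-180.0, -0.0, -0.0]
contact_force: [-1.7, 1.4, 6.1]
gripper_width: 0.0186
gripper_force: 25.0
```

Call:
{"name": "jog_arm", "arguments": {"travel": [[0,0,-0.1],[0,-0.1,-0.139],[0,-0.21,-0.139],[-0.02,-0.32,-0.139],[-0.04,-0.43,-0.139],[-0.06,-0.54,-0.139],[-0.08,-0.65,-0.139],[-0.1,-0.76,-0.139],[-0.12,-0.86,-0.139],[-0.134,-0.893,-0.139]], "dr": [[0,0,0],[0,0,0],[0,0,0],[0,0,0],[0,0,0],[0,0,0],[0,0,0],[0,0,-0.003],[0,0,-0.006],[0,0,-0.009]], "claw": [0.1,0.1,0.1,0.1,0.1,0.1,0.1,0.1,0.1,0.1]}}

```text
time_s: 48.4
tcp_pos: [0.4091, 0.3511, 0.04]
eef_rot: [-180.0, -0.0, 3.3]
contact_force: [-0.5, 0.1, -0.5]
gripper_width: 0.0184
gripper_force: 25.0
```

Call:
{"name": "jog_arm", "arguments": {"travel": [[0,0,0.0],[0,0,0.06],[0,0,0.11],[0,0,0.125],[0,0,0.125],[0,0,0.125],[0,0,0.125],[0,0,0.06],[0,0,0.0],[0,0,0.0]], "dr": [[0,0,0],[0,0,0],[0,0,0],[0,0,0],[0,0,0],[0,0,0],[0,0,0],[0,0,0],[0,0,0],[0,0,0]], "claw": [0.1,0.1,0.1,0.1,0.29,0.29,0.29,0.29,0.29,0.29]}}

```text
time_s: 49.65
tcp_pos: [0.4108, 0.3505, 0.0433]
eef_rot: [-179.7, -0.2, 3.2]
contact_force: [-0.3, -0.0, -0.1]
gripper_width: 0.0253
gripper_force: 0.0
```

Run:
```python
from h import *
plan(); c=cap('top')
for o in nuts(c): print(o)
```

```text
t 49.65 tcp [0.4108 0.3505 0.0433] [-179.73   -0.2     3.21] w 0.0253 gf 0.0 F [-0.3 -0.  -0.1]
([0.4414, -0.0987], [-0.0732, 0.0734], 55)
```

Call:
{"name": "jog_arm", "arguments": {"travel": [[0.02,0.1,0],[0.03,0.21,0],[0.04,0.32,0],[0.04,0.43,0],[0.04,0.54,0],[0.03,0.65,0],[0.02,0.76,0],[0.014,0.86,0.01],[0.014,0.894,0.02],[0.014,0.894,0.02]], "dr": [[0,0,0],[0,0,0.002],[0,0,0.004],[0,0,0.006],[0,0,0.009],[0,0,0.009],[0,0,0.009],[0,0,0.009],[0,0,0.009],[0,0,0.009]], "claw": [0.45,0.45,0.45,0.45,0.45,0.45,0.45,0.45,0.45,0.45]}}

```text
time_s: 50.95
tcp_pos: [0.4404, -0.0986, 0.0294]
eef_rot: [180.0, 0.1, -0.2]
contact_force: [0.2, 0.1, 0.6]
gripper_width: 0.0396
gripper_force: 0.0
```

Call:
{"name": "jog_arm", "arguments": {"travel": [[0,0,0.03],[0,0,0.08],[0,0,0.11],[0,0,0.119],[0,0,0.119],[0,0,0.119],[0,0,0.119],[0,0,0.119],[0,0,0.119],[0,0,0.119]], "dr": [[0,0,0],[0,0,0],[0,0,0],[0,0,0],[0,0,0],[0,0,0],[0,0,0],[0,0,0],[0,0,0],[0,0,0]], "claw": [0.45,0.45,0.45,0.45,0.45,0.1,0.1,0.1,0.1,0.1]}}

```text
time_s: 52.2
tcp_pos: [0.4418, -0.0973, -0.0289]
eef_rot: [-180.0, -0.0, -0.1]
contact_force: [-1.0, 1.8, 6.3]
gripper_width: 0.0186
gripper_force: 25.0
```

Call:
{"name": "jog_arm", "arguments": {"travel": [[0,0,-0.1],[0,-0.1,-0.139],[0,-0.21,-0.139],[0,-0.32,-0.139],[0,-0.43,-0.139],[-0.02,-0.54,-0.139],[-0.05,-0.65,-0.139],[-0.08,-0.76,-0.139],[-0.1,-0.86,-0.139],[-0.1125,-0.889,-0.139]], "dr": [[0,0,0],[0,0,0],[0,0,0],[0,0,0],[0,0,0],[0,0,0],[0,0,0],[0,0,-0.003],[0,0,-0.006],[0,0,-0.009]], "claw": [0.1,0.1,0.1,0.1,0.1,0.1,0.1,0.1,0.1,0.1]}}

```text
time_s: 53.45
tcp_pos: [0.3851, 0.3499, 0.0401]
eef_rot: [-180.0, -0.0, 3.4]
contact_force: [-0.2, -0.7, -0.1]
gripper_width: 0.0184
gripper_force: 25.0
```

Call:
{"name": "jog_arm", "arguments": {"travel": [[0,0,0.0],[0,0,0.06],[0,0,0.11],[0,0,0.125],[0,0,0.125],[0,0,0.125],[0,0,0.125],[0,0,0.06],[0,0,0.0],[0,0,-0.1]], "dr": [[0,0,0],[0,0,0],[0,0,0],[0,0,0],[0,0,0],[0,0,0],[0,0,0],[0,0,0],[0,0,0],[0,0,0]], "claw": [0.1,0.1,0.1,0.1,0.29,0.29,0.29,0.29,0.29,0.29]}}

```text
time_s: 54.7
tcp_pos: [0.385, 0.3463, 0.0908]
eef_rot: [179.9, 0.1, 3.2]
contact_force: [-0.1, 1.1, 0.9]
gripper_width: 0.0254
gripper_force: 0.0
```

Run:
```python
from h import *
plan(); cs=cap('scene'); ct=cap('top')
for cam,c,px in(('scene',cs,(317,271)),('top',ct,(227,212)),('scene',cs,(368,290)),('top',ct,(186,221))):
    nm='block' if px[0] in(317,227) else 'small_block'
    for d in r.regions_of(nm,cam): ys,xs=np.where(d['pixels']); print(nm,cam,xs.mean().round(1),ys.mean().round(1),round(d['conf'],2))
    k=getmask(nm,cam,c,px,18)
    if k is None: continue
    p0=onz(c,[px],.01)[0]; rs=[fit(nm,[(c,k)],[p0[0],p0[1],t]) for t in (-17,25,0)]; rs.sort(key=lambda q:q[1]); print('  fit',nm,cam,rs[0][0].round(4),round(rs[0][1],3))
im=np.hstack([cv2.resize(cs['pixels'][185:305,290:450],None,fx=5,fy=5)[:,:,::-1]])
cv2.imwrite('pics/s4.png',im)
```

```text
t 54.7 tcp [0.385  0.3463 0.0908] [1.799e+02 7.000e-02 3.180e+00] w 0.0254 gf 0.0 F [-0.1  1.1  0.9]
block scene 316.7 273.3 0.62
block scene 230.3 307.7 0.58
block scene 300.9 232.3 0.56
  fit block scene [  0.6121   0.2505 -16.3655] 0.072
block top 227.0 213.1 0.65
block top 256.9 237.4 0.55
  fit block top [  0.6096   0.2495 -17.7555] 0.099
small_block scene 367.2 290.5 0.81
small_block scene 365.1 337.2 0.8
  fit small_block scene [ 0.59    0.359  23.3889] 0.069
small_block top 185.9 221.3 0.69
small_block top 170.5 188.1 0.61
small_block top 204.8 269.6 0.61
  fit small_block top [ 0.5892  0.3588 23.9194] 0.078
```

View pics/s4.png

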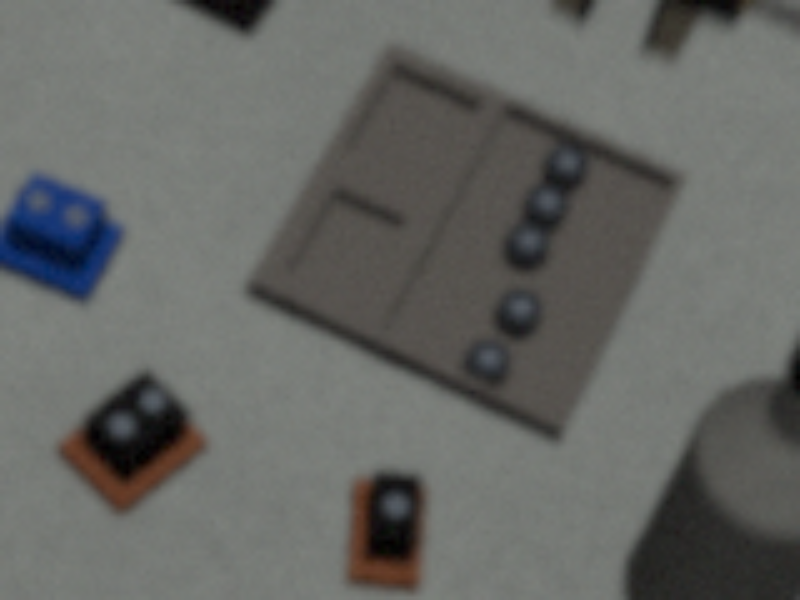

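All five nuts lie in the well, at about (565,165), (545,205), (525,245), (520,312) and (487,362) in the crop. The copper blocks stand clear of it. Next I'll compare nut positions in both cameras with the robot's own release positions, to correct camera bias at the tray.

Run:
```python
from h import *
rob=np.array([[.4678,.335],[.4663,.3609],[.4330,.3492],[.4093,.3474],[.3852,.346]])
for n in('top','scene'):
    c=cap(n); g=cv2.cvtColor(c['pixels'],cv2.COLOR_RGB2GRAY).astype(int); out=[]
    for w in rob:
        p=topix(c,[[w[0],w[1],.009]])[0]; x,y=p.round().astype(int)
        s=g[y-7:y+8,x-7:x+8]; bg=np.percentile(s,80); k=(s<bg-14)|(s>bg+25)
        yy,xx=np.mgrid[y-7:y+8,x-7:x+8]; m=k&(np.hypot(xx-p[0],yy-p[1])<6.0)
        # iterate centroid
        for _ in range(3):
            q=np.array([xx[m].mean(),yy[m].mean()]); m=k&(np.hypot(xx-q[0],yy-q[1])<5.0)
        w2=onz(c,[q],.009)[0][:2]; out.append((w2-w)*1000)
    print(n,np.round(out,1).tolist())
    k=getmask('tray',n,c,(199,279) if n=='top' else (382,234),30)
    print(fit('tray',[(c,k)],[.4385,.3232,3.4]))
    for t in('pocket','small_pocket','well'): print(t,[(onz(c,[d['at']],.003)[0].round(4).tolist()) for d in r.tip_of(t,n)[:1]])
plan([.5895,.359,.04,-66],[.5895,.359,-.014,-66])
```

```text
top [[-2.0, 17.0], [-0.8, -1.8], [3.4, 1.1], [0.2, -14.0], [6.5, -14.7]]
(array([0.44011079, 0.32225259, 2.93933581]), np.float64(0.5137396321673278))
pocket [[0.4034, 0.2827, 0.003]]
small_pocket [[0.4771, 0.2813, 0.003]]
well [[0.4378, 0.3527, 0.003]]
scene [[nan, nan], [3.7, -1.9], [2.9, -1.2], [2.7, -1.8], [3.1, -2.0]]
(array([0.43981225, 0.32205302, 3.25146079]), np.float64(0.10632384655104332))
pocket [[0.3994, 0.2832, 0.003]]
small_pocket [[0.4752, 0.2793, 0.003]]
well [[0.4382, 0.3528, 0.003]]
t 55.7 tcp [0.3856 0.3472 0.0903] [-180.      0.      3.18] w 0.0254 gf 0.0 F [-0.1 -0.2 -0.8]
[0.5895, 0.359, 0.04, -66] travel [0.4084, -0.0009, 0.1005] dr [-0.0, 0.0, 0.1922]
[0.5895, 0.359, -0.014, -66] travel [0.4084, -0.0009, 0.2085] dr [-0.0, 0.0, 0.1922]<stdin>:11: RuntimeWarning: Mean of empty slice.
  ret = ret.dtype.type(ret / rcount)
```

Call:
{"name": "jog_arm", "arguments": {"travel": [[0.03,0.01,0],[0.08,0.04,0],[0.14,0.07,0],[0.2,0.1,0],[0.26,0.13,0],[0.32,0.16,0],[0.38,0.19,0],[0.436,0.216,0],[0.436,0.216,0.03],[0.436,0.216,0.06]], "dr": [[0,0,0.03],[0,0,0.06],[0,0,0.09],[0,0,0.12],[0,0,0.15],[0,0,0.18],[0,0,0.21],[0,0,0.24],[0,0,0.27],[0,0,0.307]], "claw": [0.6,0.6,0.6,0.6,0.6,0.6,0.6,0.6,0.6,0.6]}}

```text
time_s: 56.95
tcp_pos: [0.6097, 0.251, 0.0596]
eef_rot: [180.0, 0.0, -104.7]
contact_force: [0.7, -0.6, -0.3]
gripper_width: 0.0525
gripper_force: 0.0
```

Call:
{"name": "jog_arm", "arguments": {"travel": [[0,0,0],[0,0,0],[0,0,0],[0,0,0],[0,0,0],[0,0,0],[0,0,0],[0,0,0],[0,0,0],[0,0,0]], "dr": [[0,0,0],[0,0,0],[0,0,0],[0,0,0],[0,0,0],[0,0,0],[0,0,0],[0,0,0],[0,0,0],[0,0,0]], "claw": [0.6,0.6,0.6,0.6,0.6,0.6,0.6,0.6,0.6,0.6]}}

```text
time_s: 58.2
tcp_pos: [0.6093, 0.2515, 0.0602]
eef_rot: [180.0, -0.0, -104.2]
contact_force: [-0.3, 0.1, 0.6]
gripper_width: 0.0523
gripper_force: 0.0
```

Run:
```python
from h import *
rob=np.array([[.4678,.335],[.4663,.3609],[.4330,.3492],[.4093,.3474],[.3852,.346]])
for n in('top','scene'):
    c=cap(n); g=cv2.cvtColor(c['pixels'],cv2.COLOR_RGB2GRAY); 
    px=topix(c,[[a,b,.01] for a in(.37,.505) for b in(.317,.39)]); x0,y0=np.floor(px.min(0)).astype(int); x1,y1=np.ceil(px.max(0)).astype(int)
    s=g[y0:y1,x0:x1]; bg=int(np.median(s)); k=(s<bg-14).astype(np.uint8)
    nn,_,st,ce=cv2.connectedComponentsWithStats(k)
    print(n,[(onz(c,[ce[i]+[x0,y0]],.009)[0][:2].round(4).tolist(),int(st[i,4])) for i in range(1,nn) if st[i,4]>8])
    k=getmask('tray',n,c,(199,279) if n=='top' else (382,234),30)
    if k is not None: print(fit('tray',[(c,k)],[.4385,.3232,3.4]))
    if n=='top': cv2.imwrite('pics/t5.png',cv2.resize(c['pixels'][190:325,150:285],None,fx=4.4,fy=4.4,interpolation=cv2.INTER_CUBIC)[:,:,::-1])
plan([.6092,.2513,-.014,-107.3])
```

```text
top [([0.4233, 0.3626], 553)]
(array([0.43779298, 0.32051067, 1.85271089]), np.float64(0.35989213483146065))
scene [([0.4105, 0.2728], 60), ([0.3979, 0.3462], 327), ([0.4934, 0.3556], 230)]
(array([0.43996607, 0.32360471, 3.23555234]), np.float64(0.20369321226783443))
t 58.4 tcp [0.6093 0.2514 0.0602] [ 180.     -0.   -104.25] w 0.0526 gf 0.0 F [-0.5  0.6 -0.6]
[0.6092, 0.2513, -0.014, -107.3] travel [0.0003, 0.0001, 0.1485] dr [0.0, -0.0, 0.0085]
```

View pics/t5.png

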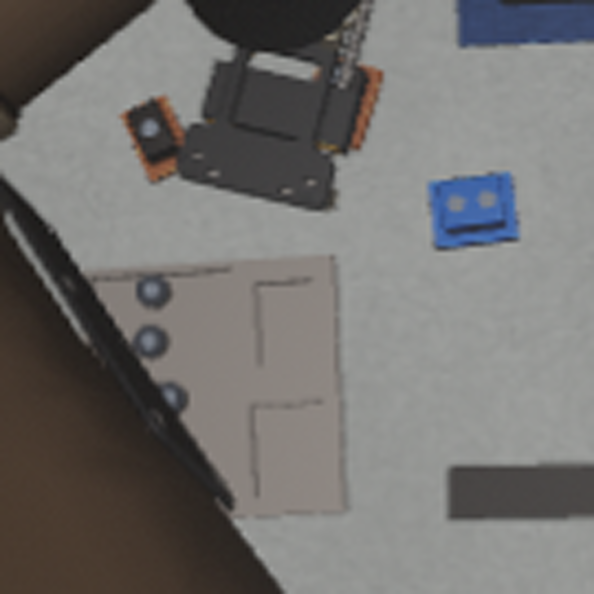

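Run:
```python
from h import *
ct=cap('top'); cs=cap('scene')
T=np.array([(252,406),(322,402),(257,497),(257,284),(312,279),(262,365)])/4.4+[150,190]-.39
S=np.array([(395,70),(478,105),(350,150),(337,195),(403,222),(292,265),(503,110),(388,325)])/5+[290,185]-.4
t=np.radians(3.4); Rt=np.array([[np.cos(t),-np.sin(t)],[np.sin(t),np.cos(t)]])
O=np.array([.437,.324])
for n,c,U,b in(('top',ct,T,[0,0]),('scene',cs,S,[-.003,.0017])):
    w=onz(c,U,.0075)[:,:2]+b; print(n,'world',w.round(4).tolist()); print('  tray mm',((w-O)@Rt*1000).round(1).tolist())
```

```text
top world [[0.4282, 0.2992], [0.4302, 0.2583], [0.3757, 0.2955], [0.5, 0.2974], [0.5026, 0.2649], [0.4521, 0.2937]]
  tray mm [[-10.2, -24.2], [-10.7, -65.2], [-62.9, -24.8], [61.3, -30.3], [62.0, -62.9], [13.3, -31.2]]
scene world [[0.376, 0.2545], [0.3726, 0.296], [0.4271, 0.2578], [0.4519, 0.2643], [0.4485, 0.2959], [0.4953, 0.2649], [0.3688, 0.307], [0.4995, 0.3148]]
  tray mm [[-65.0, -65.7], [-66.0, -24.2], [-13.8, -65.5], [11.4, -60.5], [9.9, -28.7], [54.7, -62.5], [-69.1, -12.9], [61.8, -12.9]]
```

Call:
{"name": "jog_arm", "arguments": {"travel": [[0,0,0.03],[0,0,0.09],[0,0,0.13],[0,0,0.148],[0,0,0.148],[0,0,0.148],[0,0,0.148],[0,0,0.148],[0,0,0.148],[0,0,0.148]], "dr": [[0,0,0.0085],[0,0,0.0085],[0,0,0.0085],[0,0,0.0085],[0,0,0.0085],[0,0,0.0085],[0,0,0.0085],[0,0,0.0085],[0,0,0.0085],[0,0,0.0085]], "claw": [0.6,0.6,0.6,0.6,0.3,0.3,0.3,0.3,0.6,0.6], "newtons": 25}}

```text
time_s: 59.75
tcp_pos: [0.609, 0.2514, -0.0138]
eef_rot: [180.0, -0.0, -107.3]
contact_force: [-1.0, 0.4, 0.6]
gripper_width: 0.0498
gripper_force: 0.0
```

Call:
{"name": "jog_arm", "arguments": {"travel": [[0,0,-0.04],[0,0,-0.07],[0,0,-0.07],[0,0,-0.07],[0,0,-0.07],[0,0,-0.07],[0,0,-0.07],[0,0,-0.07],[0,0,-0.07],[0,0,-0.07]], "dr": [[0,0,0],[0,0,-0.028],[0,0,-0.056],[0,0,-0.084],[0,0,-0.112],[0,0,-0.14],[0,0,-0.168],[0,0,-0.196],[0,0,-0.223],[0,0,-0.25]], "claw": [0.6,0.6,0.6,0.6,0.6,0.6,0.6,0.6,0.6,0.6]}}

```text
time_s: 61.0
tcp_pos: [0.609, 0.2513, 0.021]
eef_rot: [180.0, 0.0, -17.0]
contact_force: [-1.0, -0.7, 0.0]
gripper_width: 0.0523
gripper_force: 0.0
```

Call:
{"name": "jog_arm", "arguments": {"travel": [[0,0,0],[0,0,0],[0,0,0.04],[0,0,0.07],[0,0,0.07],[0,0,0.07],[0,0,0.07],[0,0,0.07],[0,0,0.07],[0,0,0.07]], "dr": [[0,0,0],[0,0,0],[0,0,0],[0,0,0],[0,0,0],[0,0,0],[0,0,0],[0,0,0],[0,0,0],[0,0,0]], "claw": [0.6,0.6,0.6,0.6,0.6,0.2,0.2,0.2,0.2,0.2], "newtons": 35}}

```text
time_s: 62.25
tcp_pos: [0.6095, 0.2515, -0.0132]
eef_rot: [-180.0, -0.0, -17.3]
contact_force: [-1.9, -1.6, 5.7]
gripper_width: 0.0276
gripper_force: 35.0
```

Run:
```python
from h import *
t=np.radians(3.4); Rt=np.array([[np.cos(t),-np.sin(t)],[np.sin(t),np.cos(t)]]); O=np.array([.4365,.324])
print(O+Rt@[-.0375,-.0452],O+Rt@[.0368,-.0455])
w=O+Rt@[-.0375,-.0452]
plan([w[0],w[1],.04,3.4])
```

```text
[0.40174665 0.27665557] [0.47593367 0.28076256]
t 62.25 tcp [ 0.6095  0.2515 -0.0132] [-1.7998e+02 -3.0000e-02 -1.7300e+01] w 0.0276 gf 35.0 F [-1.9 -1.6  5.7]
[np.float64(0.4017466545384923), np.float64(0.27665557076874725), 0.04, 3.4] travel [-0.4116, 0.0756, -0.1066] dr [-0.0, -0.0001, -0.0575]
```

Call:
{"name": "jog_arm", "arguments": {"travel": [[0,0,-0.05],[-0.02,0,-0.106],[-0.1,0.02,-0.106],[-0.18,0.035,-0.106],[-0.26,0.05,-0.106],[-0.34,0.065,-0.106],[-0.39,0.075,-0.106],[-0.4116,0.0756,-0.106],[-0.4116,0.0756,-0.106],[-0.4116,0.0756,-0.106]], "dr": [[0,0,0],[0,0,-0.01],[0,0,-0.02],[0,0,-0.03],[0,0,-0.04],[0,0,-0.05],[0,0,-0.0575],[0,0,-0.0575],[0,0,-0.0575],[0,0,-0.0575]], "claw": [0.2,0.2,0.2,0.2,0.2,0.2,0.2,0.2,0.2,0.2]}}

```text
time_s: 63.5
tcp_pos: [0.4022, 0.2769, 0.0392]
eef_rot: [-180.0, -0.0, 3.4]
contact_force: [0.3, 0.2, -1.9]
gripper_width: 0.0276
gripper_force: 35.0
```

Run:
```python
from h import *
plan([.4017,.2767,.005,3.4],[.4017,.2767,-.0095,3.4])
c=cap('scene')
cv2.imwrite('pics/s5.png',cv2.resize(c['pixels'][185:285,320:440],None,fx=6,fy=6,interpolation=cv2.INTER_CUBIC)[:,:,::-1])
```

```text
t 63.5 tcp [0.4022 0.2769 0.0392] [-1.7999e+02 -1.0000e-02  3.3600e+00] w 0.0276 gf 35.0 F [ 0.3  0.2 -1.9]
[0.4017, 0.2767, 0.005, 3.4] travel [-0.0011, 0.0003, 0.0684] dr [-0.0, -0.0, -0.0001]
[0.4017, 0.2767, -0.0095, 3.4] travel [-0.0011, 0.0003, 0.0974] dr [-0.0, -0.0, -0.0001]
```

View pics/s5.png

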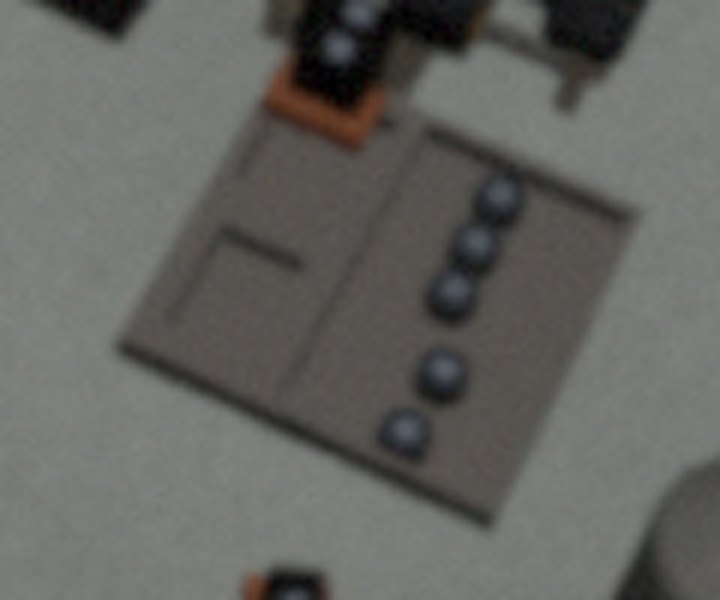

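Block hangs above the large pocket at about (330,100) in the crop, square to the tray. Lowering a few mm past rim level and checking the force.

Call:
{"name": "jog_arm", "arguments": {"travel": [[-0.001,0,0.03],[-0.001,0,0.06],[-0.001,0,0.075],[-0.001,0,0.08],[-0.001,0,0.083],[-0.001,0,0.086],[-0.001,0,0.086],[-0.001,0,0.086],[-0.001,0,0.086],[-0.001,0,0.086]], "dr": [[0,0,0],[0,0,0],[0,0,0],[0,0,0],[0,0,0],[0,0,0],[0,0,0],[0,0,0],[0,0,0],[0,0,0]], "claw": [0.2,0.2,0.2,0.2,0.2,0.2,0.2,0.2,0.2,0.2]}}

```text
time_s: 64.8
tcp_pos: [0.4011, 0.2766, -0.0037]
eef_rot: [-180.0, -0.0, 3.4]
contact_force: [0.5, -0.4, -3.7]
gripper_width: 0.0276
gripper_force: 35.0
```

Call:
{"name": "jog_arm", "arguments": {"travel": [[0,0,0.006],[0,0,0.011],[0,0,0.012],[0,0,0.012],[0,0,0.012],[0,0,0.012],[0,0,0.012],[0,0,0.0],[0,0,-0.06],[0,0,-0.12]], "dr": [[0,0,0],[0,0,0],[0,0,0],[0,0,0],[0,0,0],[0,0,0],[0,0,0],[0,0,0],[0,0,0],[0,0,0]], "claw": [0.2,0.2,0.2,0.2,0.45,0.45,0.45,0.45,0.45,0.45]}}

```text
time_s: 66.05
tcp_pos: [0.401, 0.2764, 0.0573]
eef_rot: [180.0, 0.0, 3.4]
contact_force: [0.5, 0.7, -0.4]
gripper_width: 0.0397
gripper_force: 0.0
```

Call:
{"name": "jog_arm", "arguments": {"travel": [[0.05,-0.03,0],[0.1,-0.06,0],[0.15,-0.09,0],[0.2,-0.12,0],[0.25,-0.14,0],[0.3,-0.15,0],[0.3,-0.15,0],[0.3,-0.15,0],[0.3,-0.15,0],[0.3,-0.15,0]], "dr": [[0,0,0.027],[0,0,0.055],[0,0,0.083],[0,0,0.11],[0,0,0.138],[0,0,0.165],[0,0,0.193],[0,0,0.193],[0,0,0.193],[0,0,0.193]], "claw": [0.6,0.6,0.6,0.6,0.6,0.6,0.6,0.6,0.6,0.6]}}

```text
time_s: 67.3
tcp_pos: [0.5461, 0.3603, 0.0566]
eef_rot: [-180.0, 0.0, -65.9]
contact_force: [0.4, -0.4, -1.0]
gripper_width: 0.0525
gripper_force: 0.0
```

```bash
cat >> h.py <<'E'
def level(c,w,rad,lo,hi):
    """fit plane heights near world xy w: median z and tilt from depth"""
    p=topix(c,[[w[0],w[1],.02]])[0].astype(int)
    P=pts(c,np.array([(i,j) for j in range(p[1]-25,p[1]+25) for i in range(p[0]-25,p[0]+25)]))
    q=P[(np.hypot(P[:,0]-w[0],P[:,1]-w[1])<rad)&(P[:,2]>lo)&(P[:,2]<hi)]
    return len(q),np.median(q,0).round(4).tolist() if len(q) else None
E
python3 - <<'E'
from h import *
c=cap('scene'); plan([.588,.360,.04,-66])
print('block top',level(c,(.4045,.2755),.012,.02,.06))
k=getmask('block','scene',c,topix(c,[[.404,.2755,.015]])[0],15)
if k is not None: print('fit z=.003',fit('block',[(c,k)],[.404,.2755,3.4],.003))
k=getmask('small_block','scene',c,(368,290),18)
print('small',[fit('small_block',[(c,k)],[.59,.359,24]) if k is not None else None])
E
```

```text
t 67.35 tcp [0.5462 0.3604 0.0566] [-1.7998e+02  1.0000e-02 -6.5970e+01] w 0.0526 gf 0.0 F [ 0.6 -0.6  0.2]
[0.588, 0.36, 0.04, -66] travel [0.0347, -0.0761, 0.0332] dr [-0.0, 0.0, 0.0001]
block top (16, [0.4056, 0.2684, 0.0369])
fit z=.003 (array([ 0.40449656,  0.25848033, 16.80370575]), np.float64(0.6721606233143542))
small [(array([ 0.59009745,  0.35875371, 25.87431127]), np.float64(0.10168315113656079))]
```

Block's housing top measures z≈0.037, so it is fully seated. Now picking the small block.

Call:
{"name": "jog_arm", "arguments": {"travel": [[0.0347,-0.0761,0],[0.0347,-0.0761,0.02],[0.0347,-0.0761,0.08],[0.0347,-0.0761,0.12],[0.0347,-0.0761,0.14],[0.0347,-0.0761,0.14],[0.0347,-0.0761,0.14],[0.0347,-0.0761,0.14],[0.0347,-0.0761,0.14],[0.0347,-0.0761,0.14]], "dr": [[0,0,-0.001],[0,0,-0.001],[0,0,-0.001],[0,0,-0.001],[0,0,-0.001],[0,0,-0.001],[0,0,-0.001],[0,0,-0.001],[0,0,-0.001],[0,0,-0.001]], "claw": [0.6,0.6,0.6,0.6,0.6,0.6,0.2,0.2,0.2,0.2], "newtons": 35}}

```text
time_s: 68.7
tcp_pos: [0.5886, 0.3603, -0.0129]
eef_rot: [-179.9, 0.0, -65.7]
contact_force: [-1.3, -0.6, 4.2]
gripper_width: 0.0316
gripper_force: 35.0
```

Run:
```python
from h import *
plan([.60,.25,.04,-86.6],[.60,.25,-.012,-86.6])
```

```text
t 68.7 tcp [ 0.5886  0.3603 -0.0129] [-1.7993e+02  2.0000e-02 -6.5710e+01] w 0.0316 gf 35.0 F [-1.3 -0.6  4.2]
[0.6, 0.25, 0.04, -86.6] travel [0.2104, 0.0697, -0.1059] dr [-0.0002, 0.0001, 0.058]
[0.6, 0.25, -0.012, -86.6] travel [0.2104, 0.0699, -0.0019] dr [-0.0002, 0.0001, 0.058]
```

Call:
{"name": "jog_arm", "arguments": {"travel": [[0,0,-0.06],[0.07,0.02,-0.08],[0.14,0.045,-0.08],[0.21,0.07,-0.08],[0.21,0.07,-0.08],[0.21,0.07,-0.04],[0.21,0.07,-0.01],[0.21,0.07,0.0],[0.21,0.07,0.0],[0.21,0.07,0.0]], "dr": [[0,0,0],[0,0,0.02],[0,0,0.04],[0,0,0.058],[0,0,0.058],[0,0,0.058],[0,0,0.058],[0,0,0.058],[0,0,0.058],[0,0,0.058]], "claw": [0.2,0.2,0.2,0.2,0.2,0.2,0.2,0.2,0.2,0.2]}}

```text
time_s: 69.95
tcp_pos: [0.5988, 0.2499, -0.0129]
eef_rot: [180.0, -0.1, -86.5]
contact_force: [-5.0, -1.2, 9.3]
gripper_width: 0.0317
gripper_force: 35.0
```

Call:
{"name": "jog_arm", "arguments": {"travel": [[0,0,0],[0,0,0],[0,0,-0.04],[0,0,-0.08],[0,0,-0.08],[0,0,-0.08],[0,0,-0.08],[0,0,-0.08],[0,0,-0.08],[0,0,-0.08]], "dr": [[0,0,0],[0,0,0],[0,0,0],[0,0,-0.028],[0,0,-0.057],[0,0,-0.085],[0,0,-0.114],[0,0,-0.142],[0,0,-0.17],[0,0,-0.198]], "claw": [0.55,0.55,0.55,0.55,0.55,0.55,0.55,0.55,0.55,0.55]}}

```text
time_s: 71.2
tcp_pos: [0.5995, 0.2499, 0.026]
eef_rot: [180.0, 0.0, -15.0]
contact_force: [-0.5, -0.5, 0.4]
gripper_width: 0.0483
gripper_force: 0.0
```

Call:
{"name": "jog_arm", "arguments": {"travel": [[0,0,0],[0,0,0],[0,0,0],[0,0,0.04],[0,0,0.08],[0,0,0.08],[0,0,0.08],[0,0,0.08],[0,0,0.08],[0,0,0.08]], "dr": [[0,0,-0.028],[0,0,-0.052],[0,0,-0.052],[0,0,-0.052],[0,0,-0.052],[0,0,-0.052],[0,0,-0.052],[0,0,-0.052],[0,0,-0.052],[0,0,-0.052]], "claw": [0.55,0.55,0.55,0.55,0.55,0.55,0.1,0.1,0.1,0.1]}}

```text
time_s: 72.45
tcp_pos: [0.5997, 0.25, -0.0131]
eef_rot: [-180.0, -0.0, 3.4]
contact_force: [-1.3, 0.2, 2.3]
gripper_width: 0.0197
gripper_force: 35.0
```

Run:
```python
from h import *
plan([.4755,.2808,.04,3.4])
```

```text
t 72.45 tcp [ 0.5997  0.25   -0.0131] [-1.7998e+02 -4.0000e-02  3.3900e+00] w 0.0197 gf 35.0 F [-1.3  0.2  2.3]
[0.4755, 0.2808, 0.04, 3.4] travel [-0.2443, -0.0763, -0.1064] dr [-0.0001, -0.0001, -0.0]
```

Call:
{"name": "jog_arm", "arguments": {"travel": [[0,0,-0.05],[0,0,-0.106],[-0.08,-0.02,-0.106],[-0.16,-0.05,-0.106],[-0.22,-0.07,-0.106],[-0.244,-0.076,-0.106],[-0.244,-0.076,-0.106],[-0.244,-0.076,-0.06],[-0.244,-0.076,-0.035],[-0.244,-0.076,-0.035]], "dr": [[0,0,0],[0,0,0],[0,0,0],[0,0,0],[0,0,0],[0,0,0],[0,0,0],[0,0,0],[0,0,0],[0,0,0]], "claw": [0.1,0.1,0.1,0.1,0.1,0.1,0.1,0.1,0.1,0.1]}}

```text
time_s: 73.7
tcp_pos: [0.4754, 0.2795, 0.0026]
eef_rot: [179.9, 0.1, 3.3]
contact_force: [-0.4, 0.8, -1.3]
gripper_width: 0.0197
gripper_force: 35.0
```

Call:
{"name": "jog_arm", "arguments": {"travel": [[0,0,0.004],[0,0,0.008],[0,0,0.012],[0,0,0.015],[0,0,0.017],[0,0,0.017],[0,0,0.017],[0,0,0.017],[0,0,0.017],[0,0,0.017]], "dr": [[0,0,0],[0,0,0],[0,0,0],[0,0,0],[0,0,0],[0,0,0],[0,0,0],[0,0,0],[0,0,0],[0,0,0]], "claw": [0.1,0.1,0.1,0.1,0.1,0.1,0.1,0.1,0.1,0.1]}}

```text
time_s: 74.95
tcp_pos: [0.4754, 0.2805, -0.0047]
eef_rot: [-180.0, -0.0, 3.4]
contact_force: [0.0, 0.2, -1.1]
gripper_width: 0.0199
gripper_force: 35.0
```

Call:
{"name": "jog_arm", "arguments": {"travel": [[0,0,0.004],[0,0,0.008],[0,0,0.01],[0,0,0.01],[0,0,0.01],[0,0,0.01],[0,0,0.01],[0,0,0.0],[0,0,-0.06],[0,0,-0.14]], "dr": [[0,0,0],[0,0,0],[0,0,0],[0,0,0],[0,0,0],[0,0,0],[0,0,0],[0,0,0],[0,0,0],[0,0,0]], "claw": [0.1,0.1,0.1,0.1,0.36,0.36,0.36,0.36,0.36,0.36]}}

```text
time_s: 76.2
tcp_pos: [0.4749, 0.2799, 0.0656]
eef_rot: [179.9, 0.1, 3.4]
contact_force: [1.5, 0.7, 0.9]
gripper_width: 0.0317
gripper_force: 0.0
```

Call:
{"name": "jog_arm", "arguments": {"travel": [[0,0.08,-0.2],[0,0.18,-0.25],[0,0.28,-0.3],[0,0.38,-0.3],[0,0.48,-0.3],[0,0.58,-0.3],[0,0.64,-0.3],[0,0.64,-0.3],[0,0.64,-0.3],[0,0.64,-0.3]], "dr": [[0,0,0],[0,0,0],[0,0,0],[0,0,0],[0,0,0],[0,0,0],[0,0,0],[0,0,0],[0,0,0],[0,0,0]], "claw": [0.36,0.36,0.36,0.36,0.36,0.36,0.36,0.36,0.36,0.36]}}

```text
time_s: 77.45
tcp_pos: [0.4944, -0.0382, 0.2154]
eef_rot: [-180.0, -0.0, 3.5]
contact_force: [0.2, 0.2, -0.6]
gripper_width: 0.0316
gripper_force: 0.0
```

Run:
```python
from h import *
plan(); c=cap('scene'); t=cap('top')
for n,w in(('block',(.4012,.2766)),('small',(.4755,.2805))):
    for nm,cc,b in(('scene',c,(.003,-.0017)),('top',t,(0,0))):
        p=topix(cc,[[w[0]+b[0],w[1]+b[1],.035]])[0].astype(int)
        P=pts(cc,np.array([(i,j) for j in range(p[1]-14,p[1]+15) for i in range(p[0]-14,p[0]+15)]))
        d=P-[w[0]+b[0],w[1]+b[1],0]
        q=P[(abs(d[:,0])<.022)&(abs(d[:,1])<.02)&(P[:,2]>.028)&(P[:,2]<.06)]
        if len(q)>6:
            m=q.mean(0); A=np.c_[q[:,:2]-m[:2],np.ones(len(q))]; s=np.linalg.lstsq(A,q[:,2],rcond=None)[0]
            print(n,nm,len(q),'top z',np.median(q[:,2]).round(4),'tilt deg',np.degrees(s[:2]).round(1),'mid',m.round(4))
k=getmask('probe','scene',c,(208,245),40)
if k is not None: print('probe',fit('probe',[(c,k)],[.684,.1115,1.6],.002))
a=cv2.resize(c['pixels'][190:280,330:440],None,fx=5,fy=5,interpolation=cv2.INTER_CUBIC); b=cv2.resize(c['pixels'][190:370,100:300],(250,225))
im=np.zeros((600,800,3),np.uint8); im[:450,:550]=a; im[:225,550:]=b; x=t['pixels'][130:320,140:440]; im[450-0:600,0:237]=cv2.resize(x,(237,150)); im[225:450,550:]=cv2.resize(t['pixels'][230:320,160:260],(250,225))
cv2.imwrite('pics/final.png',im[:,:,::-1])
```

```text
t 77.45 tcp [ 0.4944 -0.0382  0.2154] [-1.7999e+02 -1.0000e-02  3.4500e+00] w 0.0316 gf 0.0 F [ 0.2  0.2 -0.6]
block scene 188 top z 0.0368 tilt deg [-4.3 -1.4] mid [0.4073 0.2758 0.0363]
block top 157 top z 0.0376 tilt deg [-1.7  2.9] mid [0.4012 0.2738 0.0375]
small scene 131 top z 0.0351 tilt deg [-1.3  0.6] mid [0.4787 0.2787 0.035 ]
probe (array([0.68370602, 0.11268956, 1.79668504]), np.float64(0.0881335836379804))
```

View pics/final.png

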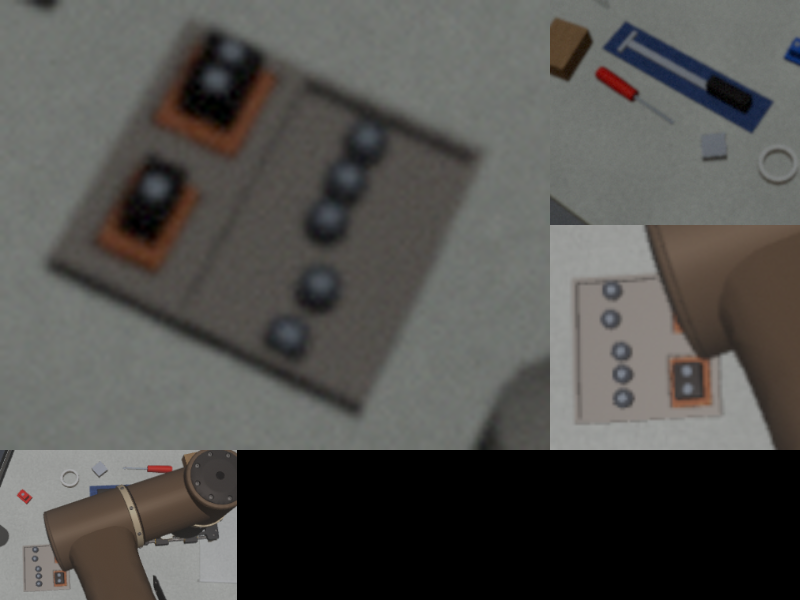

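Both blocks are seated (tops at z 0.037 and 0.035), and the probe lies on the mat. The nut at (287,333) is close to the well's +x wall, so I'm checking the nut heights.

Run:
```python
from h import *
c=cap('scene'); t=cap('top')
for nm,cc,U in(('scene',c,[np.array(p)/5+[330,190]-.4 for p in((365,140),(346,180),(326,218),(319,287),(287,333))]),('top',t,[np.array([(x-550)/2.5+160,(y-225)/2.5+230])-.3 for x,y in((622,398),(622,374),(621,351),(611,319),(612,290))])):
    for u in U:
        x,y=np.round(u).astype(int); P=pts(cc,np.array([(i,j) for j in range(y-5,y+6) for i in range(x-5,x+6)])); q=P[P[:,2]>.0105]; q3=pts(cc,np.array([(i,j) for j in range(y-1,y+2) for i in range(x-1,x+2)]))
        w=onz(cc,[u],.012)[0][:2]-([.003,-.0017] if nm=='scene' else [0,0]); a=np.radians(3.4); d=w-[.4365,.324]; tf=[np.cos(a)*d[0]+np.sin(a)*d[1],-np.sin(a)*d[0]+np.cos(a)*d[1]]
        print(nm,w.round(4),'tray mm',(np.array(tf)*1000).round(1),'centre z',np.median(q3[:,2]).round(4),'max',P[:,2].max().round(4))
```

```text
scene [0.384 0.345] tray mm [-51.2  24.1] centre z 0.0162 max 0.0205
scene [0.4083 0.3469] tray mm [-26.7  24.6] centre z 0.0148 max 0.0198
scene [0.4315 0.3481] tray mm [-3.6 24.3] centre z 0.0168 max 0.0202
scene [0.4653 0.361 ] tray mm [30.9 35.2] centre z 0.0155 max 0.9965
scene [0.4936 0.3594] tray mm [59.1 31.9] centre z 0.0149 max 0.0187
top [0.385  0.3449] tray mm [-50.2  23.9] centre z 0.0153 max 1.1683
top [0.4093 0.3454] tray mm [-25.9  23. ] centre z 0.0159 max 1.1683
top [0.4327 0.347 ] tray mm [-2.4 23.2] centre z 0.0155 max 0.0183
top [0.4657 0.3582] tray mm [31.2 32.4] centre z 0.0145 max 1.1683
top [0.4959 0.358 ] tray mm [61.3 30.4] centre z 0.0145 max 0.0197
```

```bash
python3 -c "
from plant import r
print(r.close_job())"
```

```text
the job is handed in; nothing more can be done
None
```

The job is handed in: all five nuts were dragged out with the probe and lie flat in the well, both water blocks sit fully down in their pockets, and the probe is flat, lengthwise on its mat.

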